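Hang the burnisher in the free fork of the rotary tool stand

TASK

Turn the head of the rotary tool stand until its free fork stands in the gate of the guard rail, against the stop. Then take the burnisher out of the wooden block, hang it upright in that fork and press it gently down until its collar snaps home under the two spring catches, and let go. Do not force it, and leave the pliers, the tin and the charcoal block where they are.

Things in the scene. Friction and masses are not known exactly. Their poses are not given: they have to be found in the camera images.
- stand: rotary tool stand, fixed: dark foot 170 mm across, column, turning aluminium head with four flat forks, three with tools (they stay), one free. Origin on the turning axis at bench height; -x points out through the middle of the guard's gate, roughly to the robot. The head is clamped at an UNMEASURED height U: underside of the forks, 97 to 117 mm above the bench; feel for it
- knob_foot (a point): point on the head's turning axis at bench height (fixed). Above it stands the black bar knob that turns the head: 44 mm long, 14 mm thick, its faces from U + 20 to U + 68 mm, on a hub of 45 mm radius with its top at U + 14 mm (U + 20 mm within 14 mm of the axis). The handles of the hung tools, 100 mm from the axis, reach U + 88 mm
- gate (a point): point at bench height, 145 mm out from the axis, middle of the gate: the 90 degree opening in the fixed guard rail, a thin ring of 145 mm radius, 7 mm thick, 88 mm above the bench, that closes the forks elsewhere. A shank can enter the free fork only through the gate, moving along the stand's +x. Desk lamps hang over the bench behind the stand: swing the arm in from the front
- head (a joint): angle of the head, rad: 0 = free fork in the middle of the gate, where a hard stop ends the turn; positive = turned anticlockwise seen from above, so turn it clockwise to 0. The knob's long side lies along the stand's x axis at 0 and turns with the head. Light drag, stays where it is left
- fork_place (a point): point at bench height straight below where the burnisher must hang (fixed, 100 mm from the axis, middle of the gate; axes as the stand's). The fork, 52 mm wide, 8 mm thick, reaches 28 mm farther out; its 11 mm slot is open outward and closed 5.5 mm inward of this point. Lips up to U + 15 mm stand 17 mm before and behind it: carry the collar in above U + 27 mm, then lower it
- seat (a joint): two sprung pads under the collar in the free fork, m: 0 = up (pads at U + 16 mm), 0.0055 = fully down on a solid stop (U + 10.5 mm). The burnisher's weight alone does not push them down. The catches snap over the collar when the pads are 0.004 down and hold it there; on the solid stop, just below, the force climbs steeply
- catch_l (a joint): sprung catch left of the free fork's slot, m: 0 = closed, grows as the collar pushes it aside; top at U + 23 mm; it and its twin on the right close over the collar's top edge when it is home. Pressing past both and the pads takes up to 10 N, which falls off at the snap; a steady 13 N is felt only on the solid stop
- burnisher_mid (a point): centre, half-way up, of the burnisher: upright round hand tool 145 mm long, z axis up through its handle. Pale wooden handle 24 mm in diameter from 13.5 to 65 mm above this point (top at 72.5 mm); brass collar 30 mm across, its underside 12.5 mm below this point, 7 mm thick, with a cone on its lower edge; steel shank 8 mm in diameter running down to 72.5 mm below this point. About 0.11 kg
- block: pale wooden block 60 x 60 x 70 mm tall, fixed, origin in the middle of its underside; the burnisher starts upright in the hole in its top, collar resting on the top, shank 60 mm down in a 12 mm hole
- pliers: flat-nose pliers lying on the bench, 120 mm long; leave alone
- solder_tin: small flat round tin, 44 mm across, 20 mm high; leave alone
- charcoal_2: black charcoal block 44 x 68 x 25 mm; leave alone
Not all that is in view belongs to the job. Leave any blue or turquoise look-alike of the part that bears burnisher_mid alone.

How it is judged:
By the outcome, as a careful person would: the job done as asked, in the order asked, and still so for the second after the job is handed in, with the robot touching nothing.
It also fails if it takes over 72 s, if anything falls off the work surface, if the arm or the gripper's body presses on something with over 40 N, if the wrist force passes 120 N, or if a joint passes its speed limit or range.

ROBOT

A 6-joint arm with a two-finger parallel gripper is mounted at the origin on a cart in front of the work surface, level with it; the furniture and walls round the work are solid. World frame = base frame: x ahead of the robot, y to its left, z up, the work surface at z = 0. Lengths are in mm, angles in rad, forces in N, time in s.
With the tool pointing down it reaches from about 300 to 825 mm from the base axis. Payload 5.4 kg.
Tool frame: the origin (TCP) lies between the finger pads; the fingertips stand 25 mm ahead of it and the grasp point (between the pads) lies 6 mm ahead of it; x points along the fingers, y is the direction in which the jaws open and shut, and the axes are right-handed (so a half turn about x gives the same grasp; the last joint's range is limited). The gripper opens to 92 mm and grips with 3 to 60 N. Pads are 20 mm wide; open, the fingers measure 128 mm over their backs; the gripper's body (75 mm by 189 mm) begins 69 mm behind the grasp point.
Start: joints at [-1.321, 0.158, 1.597, -0, 1.386, -0.21], TCP at [255.142, -515.275, 212.301] pointing down, gripper open.
Joint ranges: [-2.91, 2.91], [-0.94, 2.29], [0.18, 2.7], [-1.29, 4.43], [0.17, 2.64], [-3, 3]. Speed limits (rad/s): [2.57, 2.57, 3.14, 3.14, 3.14, 3.14].

INTERFACE

Orientations are given as a unit quaternion [x, y, z, w].
In Python, from station import robot gives the robot as it stands.
- The arm moves only by the tool step_arm, never from a script. Its argument "rows" is one flat list of numbers, 7 for each row, row after row: the finger opening in mm, from 0 to 91.9, then the shift along the tool's x, y, z in mm, then the turn, a rotation vector about the tool's x, y, z in degrees. In form: [hand, dx, dy, dz, rx, ry, rz, hand, dx, dy, dz, rx, ry, rz, ...]. A call has 1 to 5 rows; each row is the pose to reach, as a shift and turn from the pose commanded when the call began, along the tool's axes at that moment; what a row does not reach only later rows make up. A row lasts 1/10 s, in which the tool goes at most 50 mm and 8.59 degrees, less where a joint would pass 70% of its speed; a pose out of reach is approached as far as the arm can. A call with a gripper value outside its range is refused whole. The fingers move at their own pace and stop on an object; "force" is the grip in N (left out, the last holds). Time passes only in rows, so rows that repeat a pose let the fingers close. It gives the time, the measured TCP pose, the force and the opening at its end, in the units of the state.
- robot.sense(): the state, without advancing time (a new reading comes with each control period).
- robot.get_image(name): name is "scene" or "top" or "wrist"; returns a dict with "image" (384x512x3 uint8, blue, green, red), "z_map" (384x512 float32, mm along the optical axis (not along the pixel's ray), 0 where there is no reading), "vertical_fov" (degrees; the focal length in pixels is half the picture's height over the tangent of half this angle, whatever the lens; pixels are square), "cx", "cy" (the principal point, pixels), "R" (3x3) and "t" (3): a world point X has camera coordinates R X + t. Camera axes: x right, y down, z forward; pixel columns grow to the right and rows downward; lengths in mm; the calibration is good to about 2 mm. A picture is of the moment at which its call begins.
- robot.job_done(): hands the job in, once; it reports no verdict.
Trained networks look in the newest picture that a camera, given by its name, has taken for a name from the list of things; names that differ only in an ending like _2 or _b are one class to them, and where a whole thing is asked for, a point or a joint stands for the part that bears it (a point fixed in the world has none). Each returns a list of dicts, best first, with "conf" (0 to 1); they miss things now and then, are a little off and sometimes report something else, mostly with a low value. They report only what shows in the picture. A call takes as long as a camera call. They do not tell look-alikes from the thing itself.
- robot.outline_of(camera, name): "pixels" (384x512 bool, what is visible of it) and "pixel" ([column, row] in pixels, amid what is visible of it).
- robot.spot_point(camera, name): "pixel" ([column, row] in pixels: a listed point, or the origin of a listed thing).
The state is a dict: "t": time; "joint_positions": joint angles; "qd": joint speeds; "effort": joint torques, N m; "eef_pos": TCP position; "eef_rot": TCP orientation; "force": force on the tool from outside, world axes, zero at the start; "ft_torque": the same for the moment, N m; "finger_gap": finger opening in mm.
Only numpy, scipy, OpenCV 4.12 (cv2) and the standard library are available. Lean on these libraries where they do the work, as an engineer would, in place of code of your own. Each camera call takes 0.05 s, during which the arm holds its last target.

## Working session

There is one attempt and no reset: what is moved stays moved. The work goes in short steps, Python scripts to look and compute and a tool call to move; the robot and the scene stay as the last step left them, time stands still between calls to the robot, and variables do not carry over. Pictures are saved under pics/ and viewed, and the job is handed in when it is done.

Besides the shell and the picture viewer there is one more tool, called after "Emit:" as name(argument=value, ...) on one line, values as JSON. step_arm: Moves the arm, as the interface text tells. Its arguments: {"type":"object","properties":{"rows":{"type":"array","items":{"type":"number"}},"force":{"type":"number"}},"required":["rows"]}

```bash
ls; mkdir -p pics
cat > h.py <<'E'
import numpy as np, cv2
from station import robot
def K(im):
    f=im["image"].shape[0]/2/np.tan(np.radians(im["vertical_fov"]/2)); return f,im["cx"],im["cy"]
def to_world(im,px,z=None,depth=None):
    f,cx,cy=K(im); R=np.array(im["R"]);t=np.array(im["t"])
    d=np.array([(px[0]-cx)/f,(px[1]-cy)/f,1.]); c=-R.T@t; w=R.T@d
    if depth is not None: return c+w*depth
    return c+w*(z-c[2])/w[2]
def proj(im,X):
    f,cx,cy=K(im); p=np.array(im["R"])@np.array(X,float)+np.array(im["t"]); return np.array([cx+f*p[0]/p[2],cy+f*p[1]/p[2]])
def cloud(im):
    f,cx,cy=K(im); z=im["z_map"]; v,u=np.mgrid[:z.shape[0],:z.shape[1]]
    P=np.stack([(u-cx)/f*z,(v-cy)/f*z,z],-1); return (P-np.array(im["t"]))@np.array(im["R"])
E
python3 - <<'E'
from h import *
import pickle
for n in ["scene","top","wrist"]:
    im=robot.get_image(n); pickle.dump(im,open(f"pics/{n}0.pkl","wb"))
    cv2.imwrite(f"pics/{n}0.png",cv2.resize(im["image"],(800,600)))
    print(n,im["vertical_fov"],im["cx"],im["cy"],-np.array(im["R"]).T@im["t"])
    for k in ["stand","knob_foot","gate","fork_place","burnisher_mid","block","pliers","solder_tin","charcoal_2"]:
        r=robot.spot_point(n,k); print(k,[(np.round(x["pixel"],1).tolist(),round(x["conf"],2)) for x in r[:4]])
print(robot.sense())
E
```

```text
pics
scene 47.51538007955389 251.99017511775574 193.64035061528708 [  2.72452529 801.6157005  694.76027731]
stand []
knob_foot [([244.4, 207.7], 0.68), ([147.1, 267.0], 0.2)]
gate []
fork_place [([244.5, 208.8], 0.7), ([270.0, 225.8], 0.69)]
burnisher_mid [([150.3, 284.2], 0.85), ([230.9, 290.9], 0.78), ([163.9, 252.6], 0.76), ([193.5, 269.5], 0.75)]
block [([201.0, 297.1], 0.94)]
pliers [([296.6, 259.5], 0.74)]
solder_tin [([146.3, 262.0], 0.68)]
charcoal_2 [([326.8, 173.6], 0.47)]
top 42.8902398645032 266.1380600585513 192.90409164960204 [ 276.49908145   60.13555803 1598.20215994]
stand [([278.4, 175.2], 0.88)]
knob_foot [([282.0, 178.4], 0.91)]
gate []
fork_place [([270.3, 206.6], 0.87), ([181.8, 208.2], 0.27)]
burnisher_mid [([167.3, 228.2], 0.7), ([175.8, 202.7], 0.65), ([161.3, 192.0], 0.62), ([177.1, 185.1], 0.53)]
block []
pliers [([246.9, 239.8], 0.5)]
solder_tin [([190.7, 159.0], 0.61)]
charcoal_2 [([372.1, 200.8], 0.83)]
wrist 59.414682919217306 253.18935916455885 185.15087426568576 [ 331.06709897 -478.18413546  384.03319926]
stand []
knob_foot []
gate []
fork_place []
burnisher_mid []
block []
pliers []
solder_tin []
charcoal_2 []
{'t': 1.5, 'joint_positions': array([-1.32106489e+00,  1.58405190e-01,  1.59697417e+00,  1.46687998e-05,
        1.38615135e+00, -2.10103106e-01]), 'qd': array([ 0.00024128,  0.00102813,  0.00202457, -0.00211408,  0.0001549 ,
       -0.00307311]), 'effort': array([-1.79696790e-04, -3.85571122e+01, -3.22356534e+01,  7.01071811e-02,
        3.08059878e-02, -2.02663358e-05]), 'eef_pos': array([ 255.17149266, -515.29162237,  212.31117886]), 'eef_rot': array([ 0.68850519,  0.16112478, -0.68849413,  0.16116836]), 'force': array([-0.29696398, -0.05870183, -0.37692103]), 'ft_torque': array([0.04347816, 0.01587765, 0.014379  ]), 'finger_gap': 91.7124136645726}
```

View pics/scene0.png

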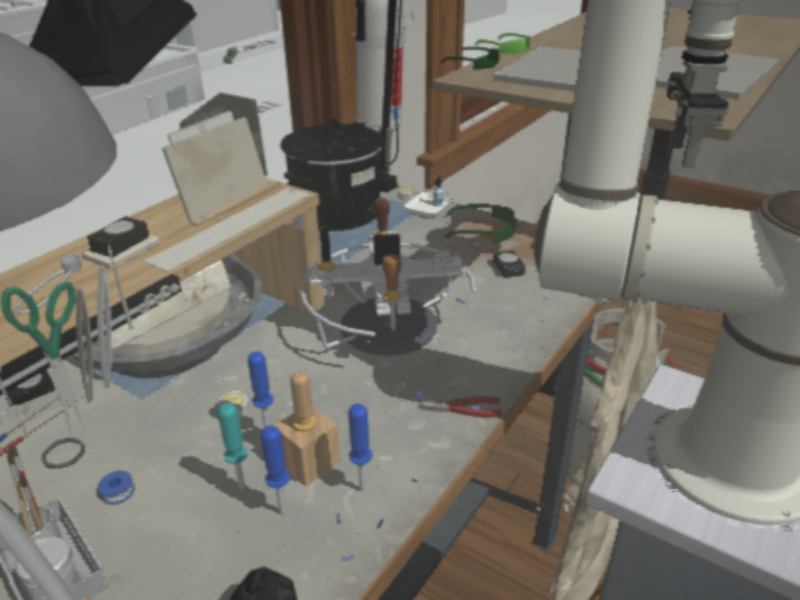

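View pics/top0.png

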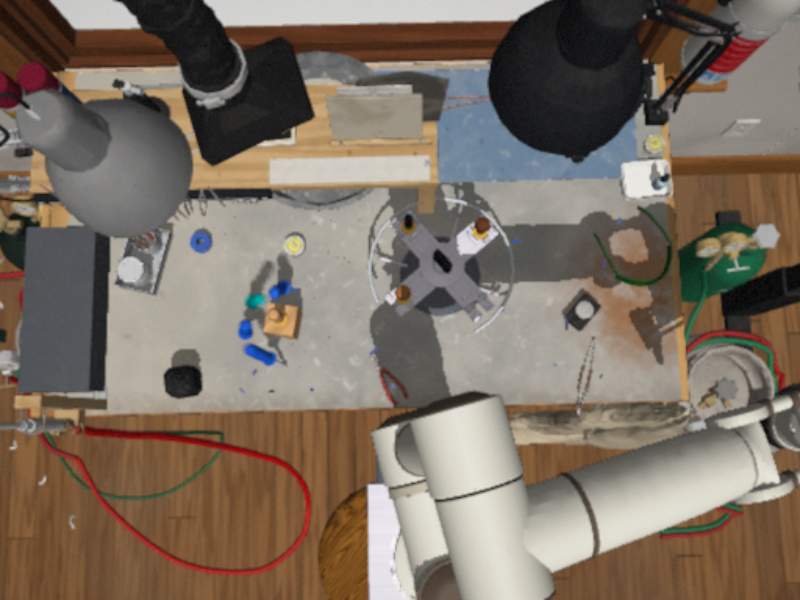

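The pale-handled burnisher is in the block at scene (300,400), top (277,315). Its look-alikes are blue at scene (260,378), (275,455) and (358,432), and turquoise at (232,432). The pale handle on the block matches the description. In the top view the free fork is at (485,305) and the gate faces the robot. Next: measure positions and take a close crop.

Run:
```python
from h import *
import pickle
S=pickle.load(open("pics/scene0.pkl","rb"));T=pickle.load(open("pics/top0.pkl","rb"))
cs=cloud(S);ct=cloud(T)
a=cv2.resize(T["image"][120:230,220:350],(780,660)); 
cv2.imwrite("pics/c_stand.png",cv2.resize(T["image"][120:222,224:344],(720,600),interpolation=2))
cv2.imwrite("pics/c_bench.png",cv2.resize(T["image"][140:242,130:250],(720,600),interpolation=2))
cv2.imwrite("pics/c_s.png",cv2.resize(S["image"][210:330,130:258],(640,600),interpolation=2))
m=(ct[...,0]>200)&(ct[...,0]<800)
for n,c in(("top",ct),("scene",cs)):
    print(n,"bench z", np.median(c[(c[...,2]<30)&(c[...,2]>-30)&(c[...,0]>330)&(c[...,0]<500),2]))
# top points handles
for px in [(177,200),(179,185),(163,192),(157,210),(166,227),(180,213),(283,167)]:
    u,v=px; w=ct[v-6:v+7,u-6:u+7].reshape(-1,3); i=w[:,2].argmax(); print(px,ct[v,u].round(0),"max",w[i].round(0))
for n,c,im in(("top",ct,T),("scene",cs,S)):
    for k in ["knob_foot","fork_place","burnisher_mid","block","solder_tin","pliers","charcoal_2"]:
        r=robot.outline_of(n,k)
        for x in r[:5]:
            p=c[x["pixels"]]; p=p[np.isfinite(p).all(1)]
            if len(p): print(n,k,round(x["conf"],2),np.round(x["pixel"]),len(p),"med",np.median(p,0).round(),"lo",np.percentile(p,3,axis=0).round(),"hi",np.percentile(p,97,axis=0).round())
```

```text
top bench z 0.02791048157207681
scene bench z -0.3753995123022271
(177, 200) [482. 316. 161.] max [482. 316. 161.]
(179, 185) [534. 318. 117.] max [524. 325. 144.]
(163, 192) [514. 368. 113.] max [513. 350. 140.]
(157, 210) [456. 380. 136.] max [ 276.   60. 1598.]
(166, 227) [408. 360.  97.] max [ 276.   60. 1598.]
(180, 213) [453. 322.  71.] max [458. 333.  81.]
(283, 167) [572.  -1. 171.] max [ 276.   60. 1598.]
top knob_foot 0.83 [284. 170.] 3796 med [578.  -5. 118.] lo [ 486. -131.    1.] hi [702. 124. 195.]
top fork_place 0.67 [280. 172.] 3373 med [570.  -5. 120.] lo [ 489. -109.    3.] hi [698.  85. 195.]
top burnisher_mid 0.66 [158. 211.] 101 med [458. 382. 128.] lo [446. 368.  59.] hi [474. 403. 145.]
top burnisher_mid 0.66 [164. 226.] 180 med [412. 360.  99.] lo [397. 336.  35.] hi [428. 385. 133.]
top burnisher_mid 0.66 [283. 167.] 2406 med [574.  -1. 122.] lo [487. -90. 114.] hi [657.  86. 197.]
top burnisher_mid 0.51 [177. 201.] 89 med [480. 319. 142.] lo [471. 312.  74.] hi [492. 330. 157.]
top burnisher_mid 0.4 [163. 193.] 102 med [514. 364. 112.] lo [506. 341.  57.] hi
[... 818 characters left out ...]
]
scene burnisher_mid 0.67 [165. 243.] 420 med [564. 323. 104.] lo [557. 310.  34.] hi [577. 330. 144.]
scene burnisher_mid 0.55 [230. 284.] 539 med [389. 332. 101.] lo [381. 318.  13.] hi [403. 339. 144.]
scene block 0.84 [199. 289.] 1274 med [460. 342.  52.] lo [450. 303.   3.] hi [507. 361.  71.]
scene block 0.63 [248. 182.] 4680 med [565.  27. 113.] lo [ 484. -124.    2.] hi [701. 137. 192.]
scene solder_tin 0.59 [150. 259.] 201 med [642. 306.  19.] lo [625. 289.   1.] hi [667. 323.  22.]
scene pliers 0.67 [295. 259.] 430 med [363. 122.   8.] lo [311.  81.  -1.] hi [412. 150.  12.]
scene charcoal_2 0.72 [321. 169.] 240 med [ 486. -285.   22.] lo [ 458. -319.    4.] hi [ 522. -258.   26.]
```

```bash
ls pics
```

```text
c_bench.png
c_s.png
c_stand.png
scene0.pkl
scene0.png
top0.pkl
top0.png
wrist0.pkl
wrist0.png
```

View pics/c_stand.png

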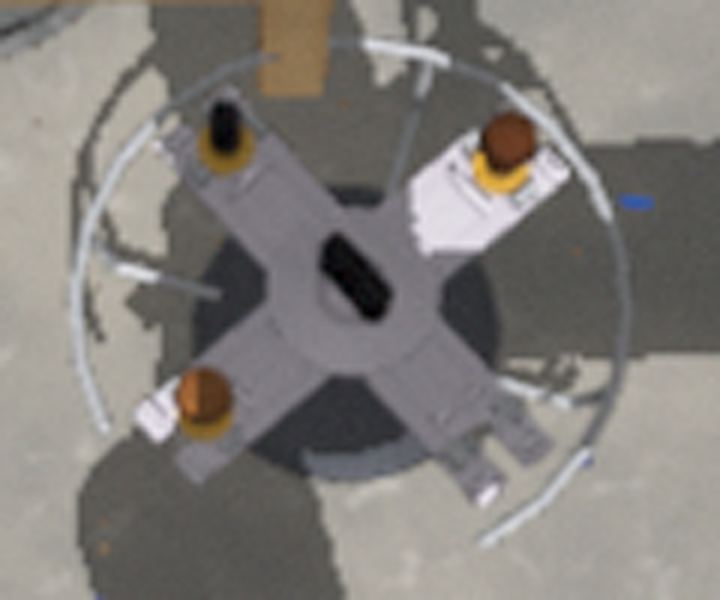

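View pics/c_s.png

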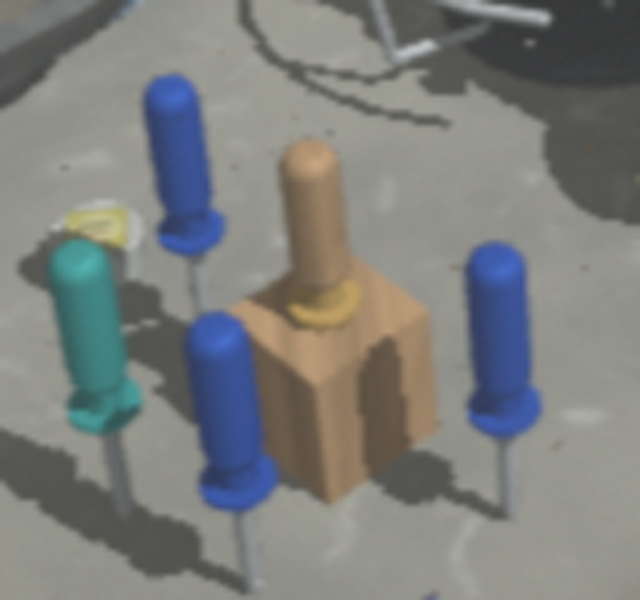

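View pics/c_bench.png

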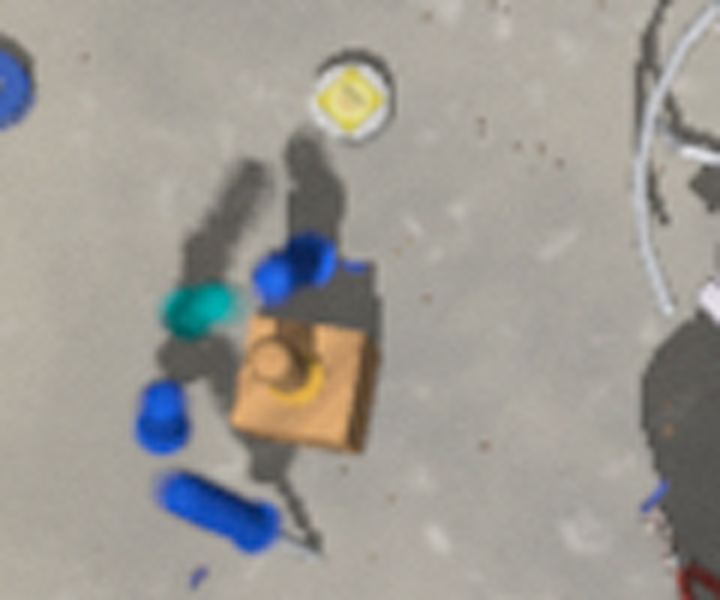

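The look-alikes appear upright in the scene picture but tilted in the later top picture, so they may be falling. I'll take fresh pictures.

Run:
```python
from h import *
import pickle
for n in ["scene","top"]:
    im=robot.get_image(n); pickle.dump(im,open(f"pics/{n}1.pkl","wb"))
    a=im["image"][200:340,110:270] if n=="scene" else im["image"][130:250,120:260]
    cv2.imwrite(f"pics/{n}1.png",cv2.resize(a,None,fx=4.5,fy=4.5,interpolation=2))
print(robot.sense()["t"])
```

```text
2.3
```

View pics/scene1.png

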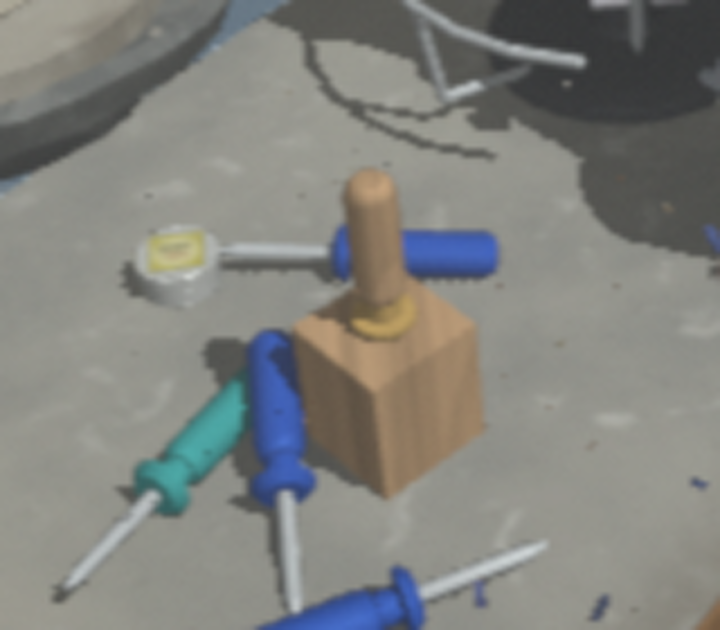

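View pics/top1.png

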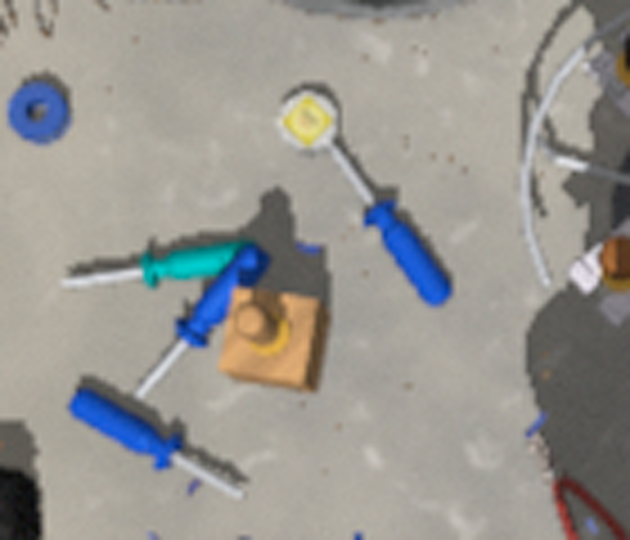

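The look-alikes have toppled and now lie flat on the bench. The blue ones are near top-crop (195,300), (130,425) and (410,250), the turquoise at (200,262). The pale burnisher still stands in the block at top-crop (258,320). Now the precise measurements.

Run:
```python
from h import *
import pickle
from scipy.optimize import least_squares
S=pickle.load(open("pics/scene1.pkl","rb"));T=pickle.load(open("pics/top1.pkl","rb"))
for n,im in(("top",T),("scene",S)):
    c=cloud(im); x,y,z=c[...,0],c[...,1],c[...,2]
    r=np.hypot(x-574,y+1)
    p=c[(r>125)&(r<165)&(z>75)&(z<100)]
    f=least_squares(lambda q:np.hypot(p[:,0]-q[0],p[:,1]-q[1])-q[2],[574,0,145],loss="soft_l1",f_scale=2)
    print(n,"ring",len(p),f.x.round(1),"z",np.percentile(p[:,2],[5,50,95]).round(1))
    ang=np.degrees(np.arctan2(p[:,1]-f.x[1],p[:,0]-f.x[0]))%360
    print(" ang hist",np.histogram(ang,bins=36,range=(0,360))[0])
    q=f.x
    r=np.hypot(x-q[0],y-q[1])
    h=c[(r<44)&(z>105)&(z<160)]; print(" hub z",np.percentile(h[:,2],[5,25,50,75,95]).round(1),len(h))
    h=c[(r<30)&(z>155)&(z<230)]; print(" knob top z",np.percentile(h[:,2],[5,50,95]).round(1),len(h), h.mean(0).round(1))
    hh=h[h[:,2]>np.percentile(h[:,2],50)-3][:,:2]; w,v=np.linalg.eigh(np.cov(hh.T)); print("  knob dir",np.degrees(np.arctan2(v[1,1],v[0,1])).round(1),np.sqrt(w)*3.46)
    h=c[(r>55)&(r<132)&(z>100)&(z<132)]
    ang=np.degrees(np.arctan2(h[:,1]-q[1],h[:,0]-q[0]))
    print(" arm z",np.percentile(h[:,2],[5,25,50,75,95]).round(1))
    hist,e=np.histogram(ang%360,bins=72,range=(0,360)); print(" arms",[(int(e[i]),int(k)) for i,k in enumerate(hist) if k>5])
    k=robot.spot_point(n,"burnisher_mid")
    # handle
    h=c[(np.hypot(x-478,y-320)<30)&(z>100)&(z<165)]; print(" handle",len(h),np.percentile(h,[3,50,97],axis=0).round(1).tolist())
    b=c[(abs(x-478)<45)&(abs(y-318)<45)&(z>63)&(z<75)]; print(" blocktop",len(b),cv2.minAreaRect(b[:,:2].astype(np.float32)))
```

```text
top ring 477 [576.7  -1.8 143.9] z [82.6 89.9 96.1]
 ang hist [16 16 16 17 18 18 17 17 15 19 19 12  0  0  0  0  0  0  0  0  8 18 19 17
 19 18 20 16 20 17 18 17 19 17 19 15]
 hub z [118.4 122.2 124.6 126.9 133.4] 548
 knob top z [161.5 180.2 185.4] 88 [575.4  -1.4 177.6]
  knob dir -143.0 [13.43121683 41.24567828]
 arm z [113.7 117.2 119.9 123.1 129.6]
 arms [(15, 9), (20, 23), (25, 42), (30, 37), (35, 27), (40, 42), (45, 55), (50, 48), (55, 19), (60, 6), (105, 9), (110, 20), (115, 32), (120, 39), (125, 23), (130, 42), (135, 57), (140, 47), (145, 18), (150, 7), (195, 10), (200, 22), (205, 53), (210, 57), (215, 34), (220, 50), (225, 54), (230, 40), (235, 22), (240, 6), (290, 21), (295, 52), (300, 59), (305, 35), (310, 23), (315, 32), (320, 36), (325, 20), (330, 7)]
 handle 74 [[471.3, 311.9, 102.5], [479.9, 319.8, 149.7], [492.0, 331.8, 159.4]]
 blocktop 251 ((483.1274719238281, 324.1229248046875), (60.77199935913086, 60.71883773803711), 79.38810729980469)
scene ring 442 [577.4   2.8 144.1] z [84.  89.  94.4]
 ang hist [10 42 15 13 14 13 19 25 24 26 30 22  0  0  0  0  0  0  0  0  9 14 14 10
  0  4 16 19 20 12  0  2 22 20 26  1]
 hub z [117.6 122.6 123.9 135.7 157.3] 389
 knob top z [157.3 170.4 180.6] 185 [575.4   5.4 169.9]
  knob dir -141.6 [11.11150441 45.3422239 ]
 arm z [113.1 117.6 119.  123.7 130.4]
 arms [(15, 7), (20, 11), (25, 18), (30, 34), (35, 37), (40, 50), (45, 52), (50, 92), (55, 32), (60, 12), (105, 8), (110, 16), (115, 43), (120, 63), (125, 44), (130, 47), (135, 60), (140, 36), (145, 12), (195, 13), (200, 35), (205, 88), (210, 41), (215, 27), (220, 38), (225, 42), (230, 40), (235, 12), (300, 8), (315, 8), (320, 25), (325, 10)]
 handle 302 [[471.8, 319.5, 101.4], [477.6, 332.5, 133.3], [490.5, 337.9, 154.1]]
 blocktop 523 ((483.8599548339844, 327.4254455566406), (60.81120300292969, 63.29991912841797), 79.99344635009766)
```

Run:
```python
from h import *
import pickle
from scipy.spatial.transform import Rotation as Ro
S=pickle.load(open("pics/scene1.pkl","rb"));T=pickle.load(open("pics/top1.pkl","rb"));W=pickle.load(open("pics/wrist0.pkl","rb"))
s=robot.sense(); R=Ro.from_quat(s["eef_rot"]).as_matrix(); print(R.round(3)); 
cam=-W["R"].T@W["t"]; print("cam in tool",(R.T@(cam-s["eef_pos"])).round(1)); print("cam axes in tool",(R.T@W["R"].T).round(3))
for n,im in(("top",T),("scene",S)):
    c=cloud(im); ok=(im["z_map"]>0); x,y,z=c[...,0],c[...,1],c[...,2]
    m=ok&(z>205)&(z<1200)&(x>350)&(abs(y)<450)
    p=c[m]
    for x0 in range(350,1000,50):
        for y0 in range(-450,450,100):
            q=p[(p[:,0]>=x0)&(p[:,0]<x0+50)&(p[:,1]>=y0)&(p[:,1]<y0+100)]
            if len(q)>3: print(n,x0,y0,len(q),q[:,2].min().round(),q[:,2].max().round())
```

```text
[[ 0.     0.444 -0.896]
 [ 0.    -0.896 -0.444]
 [-1.    -0.    -0.   ]]
cam in tool [-171.8    0.5  -84.5]
cam axes in tool [[-0.    -0.295  0.956]
 [ 1.    -0.001 -0.   ]
 [ 0.001  0.956  0.295]]
top 550 350 152 448.0 510.0
top 600 -250 333 570.0 640.0
top 600 -150 212 575.0 633.0
top 600 350 765 453.0 554.0
top 650 -350 6 592.0 615.0
top 650 -250 1482 567.0 705.0
top 650 -150 1470 573.0 699.0
top 650 150 17 523.0 541.0
top 650 250 823 206.0 634.0
top 650 350 1114 206.0 560.0
top 700 -350 45 603.0 654.0
top 700 -250 1772 629.0 800.0
top 700 -150 1856 579.0 799.0
top 700 -50 241 205.0 237.0
top 700 50 527 206.0 238.0
top 700 150 1099 207.0 578.0
top 700 250 3670 205.0 818.0
top 700 350 1372 216.0 824.0
top 750 -450 5 600.0 606.0
top 750 -350 301 606.0 755.0
top 750 -250 135 653.0 771.0
top 750 -150 792 575.0 776.0
top 750 -50 247 220.0 238.0
top 750 50 554 217.0 244.0
top 750 150 913 217.0 575.0
top 750 250 1324 217.0 796.0
top 750 350 267 218.0 763.0
top 800 -450 355 395.0 626.0
top 800 -350 73 592.0 661.0
top 800 -150 109 588.0 688.0
top 800 -50 681 218.0 382.0
top 800 50 1294 222
[... 456 characters left out ...]
1189 205.0 572.0
scene 700 350 1482 223.0 572.0
scene 750 -50 118 223.0 234.0
scene 750 50 368 223.0 238.0
scene 750 150 412 223.0 239.0
scene 750 250 827 223.0 264.0
scene 750 350 722 223.0 570.0
scene 800 -450 24 384.0 449.0
scene 800 -50 531 225.0 372.0
scene 800 50 1786 229.0 371.0
scene 800 150 1315 223.0 355.0
scene 800 250 335 224.0 265.0
scene 800 350 734 223.0 264.0
scene 850 -450 332 206.0 451.0
scene 850 -50 101 336.0 378.0
scene 850 50 249 224.0 383.0
scene 850 150 273 222.0 228.0
scene 850 250 63 223.0 228.0
scene 850 350 444 223.0 228.0
scene 900 -350 35 206.0 229.0
scene 900 50 6 224.0 226.0
scene 900 150 56 223.0 227.0
scene 900 250 31 223.0 228.0
scene 900 350 85 223.0 227.0
```

```bash
cat >> h.py <<'E'
from scipy.spatial.transform import Rotation as Ro
def goal(x,y,z,psi,way=0):
    """tool shift (mm) and turn (deg) to TCP at x,y,z pointing down with jaw axis at psi deg; way=+1/-1 forces yaw sense"""
    s=robot.sense(); R=Ro.from_quat(s["eef_rot"]).as_matrix(); p=np.radians(psi)
    Y=np.array([np.cos(p),np.sin(p),0]); X=np.array([0,0,-1.]); G=np.stack([X,Y,np.cross(X,Y)],1)
    d=R.T@(np.array([x,y,z])-s["eef_pos"]); rv=np.degrees(Ro.from_matrix(R.T@G).as_rotvec())
    print("t",round(s["t"],2),"pos",s["eef_pos"].round(2),"psi",np.degrees(np.arctan2(R[1,1],R[0,1])).round(2),"F",s["force"].round(1),"M",s["ft_torque"].round(2),"gap",round(s["finger_gap"],1),"q",s["joint_positions"].round(2))
    print("shift",d.round(2),"turn",rv.round(2))
E
python3 - <<'E'
from h import *
goal(500,25,300,120)
E
```

```text
t 2.4 pos [ 255.16 -515.25  212.27] psi -63.66 F [-0.2  0.2  0.7] M [-0.01  0.02 -0.03] gap 92.1 q [-1.32  0.16  1.6   0.    1.39 -0.21]
shift [ -87.68 -375.51 -459.15] turn [1.7634e+02 1.0000e-02 1.0000e-02]
```

Emit:
step_arm(rows=[91,-45,-40,-40,-8,0,0,91,-60,-80,-80,-17,0,0,91,-75,-120,-120,-25,0,0,91,-88,-150,-160,-34,0,0,91,-88,-180,-195,-42,0,0])

```text
t: 2.9
eef_pos: [337.1, -297.8, 297.6]
eef_rot: [0.584, 0.398, -0.584, 0.4]
force: [1.0, 0.7, -0.1]
finger_gap: 90.8
```

Run:
```python
from h import *
goal(500,25,300,120)
```

```text
t 2.9 pos [ 337.08 -297.81  297.58] psi -21.36 F [ 1.   0.7 -0.1] M [ 0.   -0.06 -0.  ] gap 90.8 q [-0.99 -0.23  1.8   0.    1.56 -0.62]
shift [  -2.88   34.14 -359.97] turn [-1.4136e+02  2.1000e-01  5.0000e-02]
```

Emit:
step_arm(rows=[91,0,0,-35,-8.5,0,0,91,0,0,-70,-17,0,0,91,0,5,-105,-25.5,0,0,91,0,10,-140,-34,0,0,91,0,15,-170,-42.5,0,0])

```text
t: 3.4
eef_pos: [413.8, -144.9, 296.3]
eef_rot: [0.399, 0.583, -0.399, 0.584]
force: [0.6, 0.4, 0.4]
finger_gap: 91.0
```

Run:
```python
from h import *
goal(500,25,300,120)
```

```text
t 3.4 pos [ 413.78 -144.91  296.26] psi 21.23 F [0.6 0.4 0.4] M [-0.04 -0.11  0.02] gap 91.0 q [-0.61 -0.26  1.83  0.    1.56 -0.98]
shift [  -3.72  141.9  -127.16] turn [-9.877e+01  6.000e-02  0.000e+00]
```

Emit:
step_arm(rows=[91,0,25,-25,-8.5,0,0,91,0,50,-50,-17,0,0,91,0,75,-75,-25.5,0,0,91,0,100,-100,-34,0,0,91,0,120,-120,-42.5,0,0])

```text
t: 3.9
eef_pos: [483.1, 10.2, 296.1]
eef_rot: [0.161, 0.688, -0.16, 0.689]
force: [-0.7, -1.2, 0.3]
finger_gap: 90.9
```

Run:
```python
from h import *
goal(500,25,300,127)
```

```text
t 3.9 pos [483.11  10.19 296.12] psi 63.75 F [-0.7 -1.2  0.3] M [ 0.   -0.14 -0.01] gap 90.9 q [-0.23 -0.13  1.72  0.    1.55 -1.34]
shift [-3.87 20.76  8.6 ] turn [-6.325e+01  3.000e-02 -1.000e-02]
```

```bash
cat > look.py <<'E'
import sys,pickle
from h import *
n,tag=sys.argv[1],sys.argv[2]
im=robot.get_image(n); im["sense"]=robot.sense(); pickle.dump(im,open(f"pics/{n}{tag}.pkl","wb"))
cv2.imwrite(f"pics/{n}{tag}.png",cv2.resize(im["image"],(800,600),interpolation=2))
E
python3 look.py wrist 2
```

```text
(no output)
```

View pics/wrist2.png

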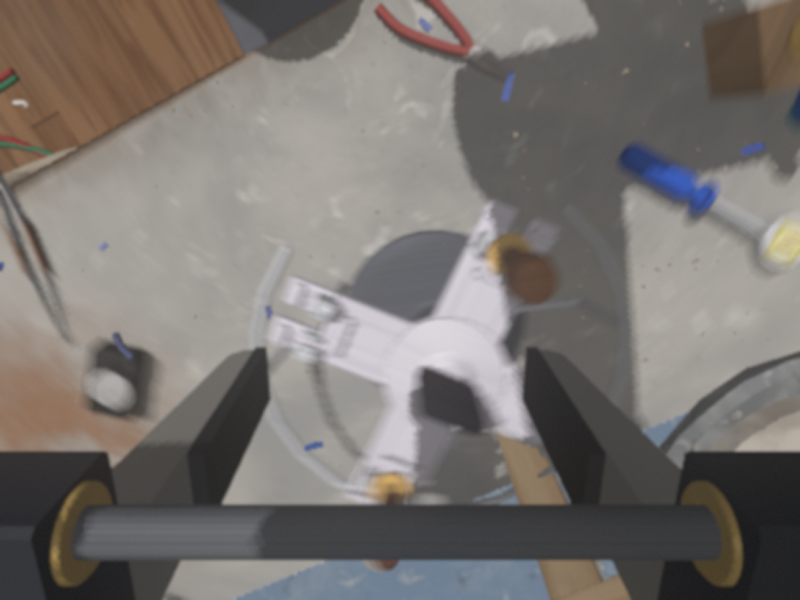

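The wrist view shows the free fork at (300,320), the knob at (455,400), and the gate open towards the top of the picture. I'll fit the stand from this picture.

```bash
cat > fit.py <<'E'
import sys,pickle
from h import *
from scipy.optimize import least_squares
im=pickle.load(open(sys.argv[1],"rb"))
c=cloud(im); ok=im["z_map"]>0; x,y,z=c[...,0],c[...,1],c[...,2]
q=np.array([577,0.,145])
r=np.hypot(x-q[0],y-q[1])
p=c[ok&(r>132)&(r<158)&(z>80)&(z<96)]
f=least_squares(lambda q:np.hypot(p[:,0]-q[0],p[:,1]-q[1])-145,[577,0],loss="soft_l1",f_scale=1.5); q=f.x
a=np.degrees(np.arctan2(p[:,1]-q[1],p[:,0]-q[0]))%360
print("ring",len(p),q.round(1),"z",np.percentile(p[:,2],[5,50,95]).round(1)); h,e=np.histogram(a,bins=72,range=(0,360)); print([(int(e[i]),int(k)) for i,k in enumerate(h) if k])
aa=np.sort(a[(a>90)&(a<235)]); print("ends", aa[aa<160][-6:].round(1), aa[aa>160][:6].round(1))
r=np.hypot(x-q[0],y-q[1])
h=c[ok&(r<44)&(r>24)&(z>100)&(z<145)]; print("hub z",np.percentile(h[:,2],[10,50,90]).round(1))
h=c[ok&(r>60)&(r<85)&(z>95)&(z<140)]; print("arm z",np.percentile(h[:,2],[10,50,90]).round(1))
h=c[ok&(r>118)&(r<127)&(z>100)&(z<140)]; print("fork tip z",np.percentile(h[:,2],[10,50,90]).round(1))
h=c[ok&(r<30)&(z>160)&(z<200)]; k=h[h[:,2]>np.median(h[:,2])-4]; 
print("knob",np.median(k[:,2]).round(1),cv2.minAreaRect(k[:,:2].astype(np.float32)))
E
python3 fit.py pics/wrist2.pkl
```

```text
ring 2091 [576.   -1.1] z [85.8 90.  92. ]
[(0, 60), (5, 77), (10, 78), (15, 56), (45, 9), (50, 59), (55, 59), (60, 59), (65, 60), (70, 70), (75, 62), (80, 59), (85, 66), (90, 63), (95, 64), (100, 66), (105, 66), (110, 68), (115, 21), (205, 55), (210, 63), (215, 63), (220, 60), (225, 60), (230, 57), (235, 57), (240, 14), (260, 29), (265, 54), (270, 53), (275, 49), (280, 51), (285, 54), (290, 50), (295, 53), (300, 20), (310, 7), (340, 15), (345, 17), (350, 37), (355, 51)]
ends [116.  116.1 116.2 116.2 116.2 116.3] [205.6 205.8 206.  206.  206.  206.2]
hub z [122.6 124.  125.1]
arm z [118.4 119.4 124.8]
fork tip z [118.  119.9 126.7]
knob 180.7 ((577.6834106445312, -1.0887603759765625), (43.81920623779297, 13.798355102539062), 39.51865005493164)
```

Run:
```python
from h import *
goal(577,-1,250,129)
```

```text
t 3.95 pos [483.91  13.01 295.97] psi 64.22 F [-2.1  1.3 -0. ] M [ 0.1  -0.07  0.  ] gap 91.2 q [-0.23 -0.13  1.72  0.    1.55 -1.35]
shift [46.04 27.74 89.93] turn [-64.78   0.09  -0.15]
```

Emit:
step_arm(rows=[91,0,6,20,-8.5,0,0,91,10,12,40,-17,0,0,91,20,18,60,-25.5,0,0,91,30,24,80,-34,0,0,91,40,28,90,-42.5,0,0])

```text
t: 4.45
eef_pos: [576.6, -7.8, 255.3]
eef_rot: [-0.099, 0.7, 0.099, 0.7]
force: [-0.0, 0.5, 0.4]
finger_gap: 90.7
```

Run:
```python
from h import *
goal(577,-1,168,129.5)
```

```text
t 4.45 pos [576.63  -7.78 255.3 ] psi 106.11 F [-0.   0.5  0.4] M [ 0.1  -0.11  0.  ] gap 90.7 q [-0.22  0.14  1.54 -0.    1.47 -2.07]
shift [87.3   6.43  2.25] turn [-2.339e+01 -1.000e-02  1.000e-02]
```

Emit:
step_arm(rows=[91,10,3,1,-8,0,0,91,20,6.4,2.2,-16,0,0,91,30,6.4,2.2,-23.4,0,0,91,60,6.4,2.2,-23.4,0,0,91,87,6.4,2.2,-23.4,0,0])

```text
t: 4.95
eef_pos: [576.2, -0.7, 168.5]
eef_rot: [-0.237, 0.666, 0.237, 0.667]
force: [0.1, 0.4, -1.2]
finger_gap: 91.3
```

```bash
python3 look.py wrist 3
python3 - <<'E'
from h import *
goal(577,-1,168,129.5)
E
```

```text
t 5.0 pos [ 5.7286e+02 -4.0000e-02  1.6284e+02] psi 129.17 F [-2.5  0.  -3.4] M [ 0.13 -0.   -0.02] gap 90.8 q [-0.21  0.2   1.65 -0.    1.3  -2.47]
shift [-5.2  -3.33  2.58] turn [-0.33 -0.29 -0.36]
```

View pics/wrist3.png

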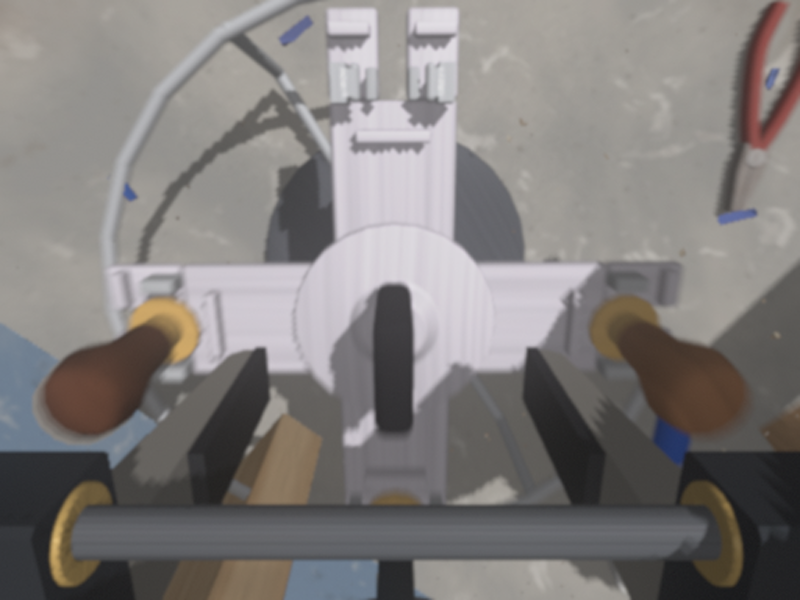

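The knob sits centred and parallel between the fingers at (393,360), and the free fork points at the camera. Closing gently.

Emit:
step_arm(rows=[40,0,0,0,0,0,0,10,0,0,0,0,0,0,10,0,0,0,0,0,0,10,0,0,0,0,0,0,10,0,0,0,0,0,0], force=10)

```text
t: 5.5
eef_pos: [576.5, -0.4, 170.0]
eef_rot: [-0.238, 0.666, 0.237, 0.667]
force: [0.5, 0.4, -0.1]
finger_gap: 52.8
```

Run:
```python
from h import *
goal(577,-1,168,129.5)
```

```text
t 5.5 pos [ 5.7655e+02 -3.8000e-01  1.7001e+02] psi 129.24 F [ 0.5  0.4 -0.1] M [ 0.04 -0.12 -0.02] gap 52.8 q [-0.21  0.2   1.64 -0.    1.3  -2.47]
shift [ 2.01 -0.76 -0.04] turn [-0.26  0.06  0.08]
```

Emit:
step_arm(rows=[8,2,0,0,0,0,0,8,2,0,0,0,0,0,8,2,0,0,0,0,0,8,2,0,0,0,0,0,8,2,0,0,0,0,0])

```text
t: 6.0
eef_pos: [576.9, -1.4, 167.0]
eef_rot: [-0.239, 0.666, 0.236, 0.667]
force: [4.0, -4.1, -4.8]
finger_gap: 13.6
```

Run:
```python
from h import *
goal(577,-1,168,129.5)
```

```text
t 6.0 pos [576.86  -1.35 166.97] psi 129.25 F [ 4.  -4.1 -4.8] M [-0.33 -0.64  0.06] gap 13.6 q [-0.21  0.2   1.64 -0.    1.3  -2.47]
shift [-1.03  0.18  0.33] turn [-0.25  0.01  0.19]
```

Emit:
step_arm(rows=[8,1,-1,0,3,0,0,8,1,-1,0,9,0,0,8,1,-1,0,16,0,0,8,1,-1,0,23,0,0,8,1,-1,0,28,0,0], force=15)

```text
t: 6.5
eef_pos: [576.9, -1.3, 167.0]
eef_rot: [-0.068, 0.704, 0.068, 0.704]
force: [-1.6, -0.9, 4.5]
finger_gap: 13.7
```

Run:
```python
from h import *
goal(577,-1,168,71)
```

```text
t 6.5 pos [576.91  -1.31 166.96] psi 101.01 F [-1.6 -0.9  4.5] M [0.   0.11 0.12] gap 13.7 q [-0.21  0.2   1.64 -0.    1.3  -1.97]
shift [-1.04  0.29  0.14] turn [3.001e+01 5.000e-02 3.000e-02]
```

Emit:
step_arm(rows=[8,0,0,0,6,0,0,8,0,0,0,13,0,0,8,0,0,0,20,0,0,8,0,0,0,25,0,0,8,0,0,0,26,0,0])

```text
t: 7.0
eef_pos: [576.9, -1.2, 166.9]
eef_rot: [0.091, 0.701, -0.091, 0.702]
force: [-1.4, -0.6, 5.5]
finger_gap: 13.9
```

Run:
```python
from h import *
goal(577,-1,168,71)
```

```text
t 7.0 pos [576.93  -1.2  166.93] psi 75.19 F [-1.4 -0.6  5.5] M [-0.    0.22  0.08] gap 13.9 q [-0.21  0.2   1.64 -0.    1.3  -1.52]
shift [-1.07  0.21  0.01] turn [4.19 0.05 0.01]
```

Emit:
step_arm(rows=[8,0,0,0,1,0,0,8,0,0,0,2,0,0,8,0,0,0,3,0,0,8,0,0,0,3.5,0,0,8,0,0,0,4,0,0])

```text
t: 7.5
eef_pos: [577.0, -1.2, 167.0]
eef_rot: [0.115, 0.697, -0.115, 0.698]
force: [-1.5, -0.2, 5.6]
finger_gap: 13.8
```

Run:
```python
from h import *
goal(577,-1,168,71)
```

```text
t 7.5 pos [576.95  -1.22 166.95] psi 71.33 F [-1.5 -0.2  5.6] M [0.03 0.24 0.08] gap 13.8 q [-0.21  0.2   1.64 -0.    1.3  -1.46]
shift [-1.05  0.22 -0.02] turn [0.33 0.06 0.01]
```

Emit:
step_arm(rows=[8,0,0,0,0.5,0,0,8,0,0,0,1,0,0,8,0,0,0,1,0,0])

```text
t: 7.8
eef_pos: [577.0, -1.2, 166.9]
eef_rot: [0.12, 0.696, -0.121, 0.697]
force: [-1.0, -0.0, 5.8]
finger_gap: 13.9
```

Run:
```python
from h import *
goal(577,-1,168,71)
```

```text
t 7.8 pos [576.96  -1.24 166.94] psi 70.37 F [-1.  -0.   5.8] M [-0.01  0.17  0.24] gap 13.9 q [-0.21  0.2   1.64 -0.    1.3  -1.44]
shift [-1.06  0.23 -0.04] turn [-0.63  0.06  0.01]
```

Emit:
step_arm(rows=[8,0,0,0,0.5,0,0,8,0,0,0,1,0,0,8,0,0,0,1,0,0])

```text
t: 8.1
eef_pos: [577.0, -1.2, 166.9]
eef_rot: [0.126, 0.695, -0.127, 0.696]
force: [-1.6, -0.7, 4.8]
finger_gap: 14.0
```

Run:
```python
from h import *
goal(577,-1,168,71)
```

```text
t 8.1 pos [576.96  -1.21 166.95] psi 69.38 F [-1.6 -0.7  4.8] M [-0.02  0.19  0.31] gap 14.0 q [-0.21  0.2   1.64 -0.    1.3  -1.42]
shift [-1.05  0.21 -0.03] turn [-1.62  0.06  0.02]
```

Emit:
step_arm(rows=[20,0,0,0,0,0,0,40,0,0,0,0,0,0,60,-3,0,0,0,0,0,80,-15,0,0,0,0,0,91,-30,0,0,0,0,0])

```text
t: 8.6
eef_pos: [576.3, -0.9, 196.5]
eef_rot: [0.127, 0.696, -0.127, 0.695]
force: [-0.7, -0.3, -0.5]
finger_gap: 50.2
```

Emit:
step_arm(rows=[91,-40,0,0,0,0,0,91,-75,0,0,0,0,0,91,-80,0,0,0,0,0,91,-80,0,0,0,0,0,91,-80,0,0,0,0,0])

```text
t: 9.1
eef_pos: [576.2, -0.9, 275.2]
eef_rot: [0.127, 0.696, -0.127, 0.695]
force: [-0.0, 0.8, 0.3]
finger_gap: 89.5
```

```bash
python3 look.py wrist 4; python3 fit.py pics/wrist4.pkl
python3 - <<'E'
from h import *
goal(490,30,280,71)
E
```

```text
ring 2791 [576.9  -0.9] z [86.9 90.1 91.9]
[(0, 63), (5, 75), (10, 80), (15, 67), (20, 6), (35, 40), (40, 74), (45, 60), (65, 62), (70, 86), (75, 79), (80, 82), (85, 82), (90, 85), (95, 89), (100, 89), (105, 91), (110, 94), (115, 30), (205, 83), (210, 88), (215, 90), (220, 88), (225, 85), (230, 81), (235, 83), (240, 75), (245, 75), (250, 79), (255, 14), (270, 36), (275, 67), (280, 22), (295, 19), (300, 64), (305, 63), (310, 65), (315, 62), (320, 61), (325, 60), (330, 1), (350, 33), (355, 63)]
ends [116.3 116.4 116.5 116.6 116.6 116.6] [205.4 205.7 205.7 205.7 205.9 205.9]
hub z [123.  124.1 125.2]
arm z [118.5 119.5 125.4]
fork tip z [118.5 121.2 126.8]
knob 180.8 ((577.740478515625, -1.0761642456054688), (13.946459770202637, 42.53687286376953), 71.08257293701172)
t 9.15 pos [575.84  -0.89 274.52] psi 69.24 F [-0.1 -0.2  0.3] M [ 0.09 -0.17  0.03] gap 91.1 q [-0.21  0.13  1.51  0.    1.51 -1.42]
shift [ -5.24  -1.54 -91.23] turn [-1.76 -0.15  0.02]
```

View pics/wrist4.png

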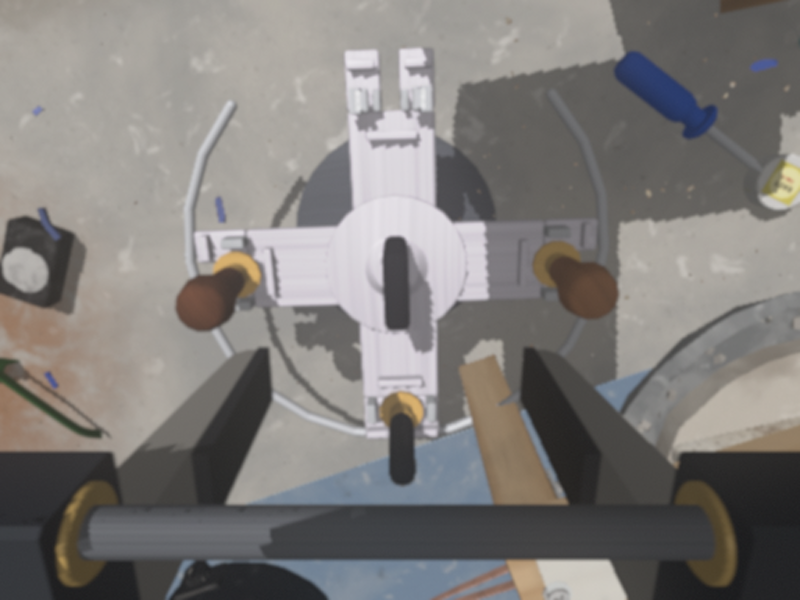

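The fork now stands in the gate, at (390,80) between rail ends (232,103) and (552,93). Next I'll measure its exact direction and slot.

```bash
cat > fork.py <<'E'
import sys,pickle
from h import *
im=pickle.load(open(sys.argv[1],"rb")); c=cloud(im); ok=im["z_map"]>0
A=np.array([577,-1.2])
for th in (160.5,):
    u=np.array([np.cos(np.radians(th)),np.sin(np.radians(th))]); v=np.array([-u[1],u[0]])
    # resample image onto plane z=119 grid (rad, lat)
    g=im["image"].astype(np.float32)
    for zp in (119.,):
        rad=np.arange(20,140,.5); lat=np.arange(-40,40,.5)
        M=np.zeros((len(rad),len(lat)),np.float32),np.zeros((len(rad),len(lat)),np.float32)
        for i,r in enumerate(rad):
            for j,l in enumerate(lat):
                M[0][i,j],M[1][i,j]=proj(im,[*(A+r*u+l*v),zp])
        o=cv2.remap(im["image"],M[0],M[1],cv2.INTER_CUBIC)
        big=cv2.resize(o,None,fx=3,fy=3,interpolation=2)
        for k in range(-40,41,10): 
            x=int((k+40)*6); cv2.line(big,(x,0),(x,8),(0,0,255),1)
        for k in range(20,140,10): 
            y=int((k-20)*6); cv2.line(big,(0,y),(8,y),(0,0,255),1); cv2.putText(big,str(k),(10,y+4),0,.35,(0,0,255))
        cv2.line(big,(240,0),(240,719),(0,255,0),1)
        cv2.imwrite(sys.argv[2],cv2.resize(big,(400,600)))
        d=cv2.remap(im["z_map"],M[0],M[1],cv2.INTER_NEAREST)
    P=c[ok&(c[...,2]>112)&(c[...,2]<124)]; d=P[:,:2]-A; rr=d@u; ll=d@v
    for r0 in range(55,130,5):
        s=ll[(rr>r0)&(rr<r0+5)&(abs(ll)<40)]
        if len(s)>5:
            inn=s[abs(s)<12]; neg=s[s<0];pos=s[s>=0]
            print(r0,len(s),"edges",np.percentile(s,[1,99]).round(1),"mid",np.percentile(s,[1,99]).mean().round(2),"slot",neg.max().round(1) if len(neg) else None,pos.min().round(1) if len(pos) else None)
E
python3 fork.py pics/wrist4.pkl pics/fork4.png
```

```text
55 283 edges [-25.1  25.5] mid 0.19 slot -0.2 0.6
60 298 edges [-25.1  25.4] mid 0.11 slot -0.4 0.5
65 296 edges [-25.1  26. ] mid 0.47 slot -0.5 0.3
70 309 edges [-25.2  25.7] mid 0.26 slot -0.6 0.2
75 176 edges [-25.2  25.6] mid 0.18 slot -0.7 0.2
80 260 edges [-25.2  26.3] mid 0.57 slot -0.0 0.0
85 313 edges [-25.2  26. ] mid 0.39 slot -0.0 0.8
90 175 edges [-24.5  25.7] mid 0.59 slot -0.2 0.7
95 56 edges [-24.8  26.6] mid 0.89 slot -4.9 6.2
100 51 edges [-24.3  26.2] mid 0.91 slot -5.0 6.7
105 211 edges [-24.3  25.9] mid 0.81 slot -5.1 6.7
110 262 edges [-24.3  26.6] mid 1.13 slot -5.2 6.5
115 104 edges [-24.4  26.4] mid 1.02 slot -5.3 6.5
120 215 edges [-24.3  26.1] mid 0.9 slot -4.6 7.1
125 72 edges [-23.7  25.3] mid 0.8 slot -5.5 7.1
```

View pics/fork4.png

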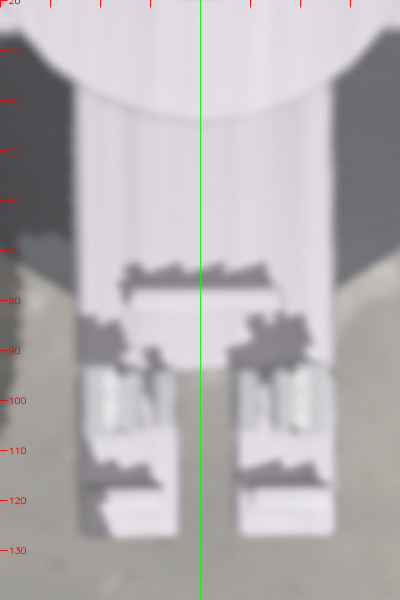

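Run:
```python
from h import *
goal(470,318,270,71)
```

```text
t 9.15 pos [575.84  -0.89 274.52] psi 69.24 F [-0.1 -0.2  0.3] M [ 0.09 -0.17  0.03] gap 91.1 q [-0.21  0.13  1.51  0.    1.51 -1.42]
shift [   4.98  260.68 -211.98] turn [-1.76 -0.15  0.02]
```

Emit:
step_arm(rows=[91,0,20,-30,0,0,0,91,0,52,-60,0,0,0,91,0,90,-90,0,0,0,91,0,128,-120,0,0,0,91,0,165,-145,-1.7,0,0])

```text
t: 9.65
eef_pos: [497.6, 206.3, 274.4]
eef_rot: [0.117, 0.698, -0.117, 0.696]
force: [1.0, -0.3, 0.4]
finger_gap: 90.8
```

Run:
```python
from h import *
goal(470,318,270,71)
```

```text
t 9.65 pos [497.59 206.27 274.41] psi 70.98 F [ 1.  -0.3  0.4] M [ 0.06 -0.22  0.04] gap 90.8 q [ 0.17  0.03  1.61  0.    1.5  -1.07]
shift [  4.45  96.64 -62.49] turn [-0.02 -0.15  0.07]
```

Emit:
step_arm(rows=[91,0,35,-24,0,0,0,91,2,70,-48,0,0,0,91,4,90,-60,0,0,0,91,4,96,-62.5,0,0,0,91,4,96,-62.5,0,0,0])

```text
t: 10.15
eef_pos: [471.2, 315.8, 270.7]
eef_rot: [0.116, 0.698, -0.117, 0.697]
force: [1.1, -0.3, -0.1]
finger_gap: 91.0
```

```bash
python3 look.py wrist 5
python3 - <<'E'
from h import *
import pickle
im=pickle.load(open("pics/wrist5.pkl","rb")); c=cloud(im);ok=im["z_map"]>0
x,y,z=c[...,0],c[...,1],c[...,2]
h=c[ok&(np.hypot(x-480,y-322)<35)&(z>152)&(z<165)]; print("top",len(h),h.mean(0).round(1),h.min(0).round(1),h.max(0).round(1))
for lo,hi in((100,115),(115,130),(130,145)):
    h=c[ok&(np.hypot(x-480,y-322)<35)&(z>lo)&(z<hi)]
    if len(h)>20:
        from scipy.optimize import least_squares
        f=least_squares(lambda q:np.hypot(h[:,0]-q[0],h[:,1]-q[1])-12,[484,326],loss="soft_l1"); print("handle",lo,len(h),f.x.round(1),f.cost.round(1))
b=c[ok&(abs(x-482)<50)&(abs(y-324)<50)&(z>66)&(z<73)]; print("block",len(b),cv2.minAreaRect(b[:,:2].astype(np.float32)),np.median(b[:,2]))
goal(482,324,200,71)
E
```

```text
top 332 [483.8 324.3 153.9] [473.9 314.8 152. ] [493.8 333.7 156.2]
handle 100 72 [484.8 324. ] 1.2
handle 115 83 [484.8 324.1] 1.4
handle 130 97 [484.7 324. ] 1.9
block 1854 ((484.3575134277344, 325.2157287597656), (60.04322052001953, 60.55299377441406), 79.68699645996094) 69.38946089159441
t 10.2 pos [471.72 315.01 271.09] psi 70.94 F [0.3 0.  0.9] M [ 0.05 -0.14  0.  ] gap 91.1 q [ 0.38  0.11  1.54 -0.    1.5  -0.86]
shift [71.07 11.97  6.84] turn [-0.06 -0.05  0.09]
```

View pics/wrist5.png

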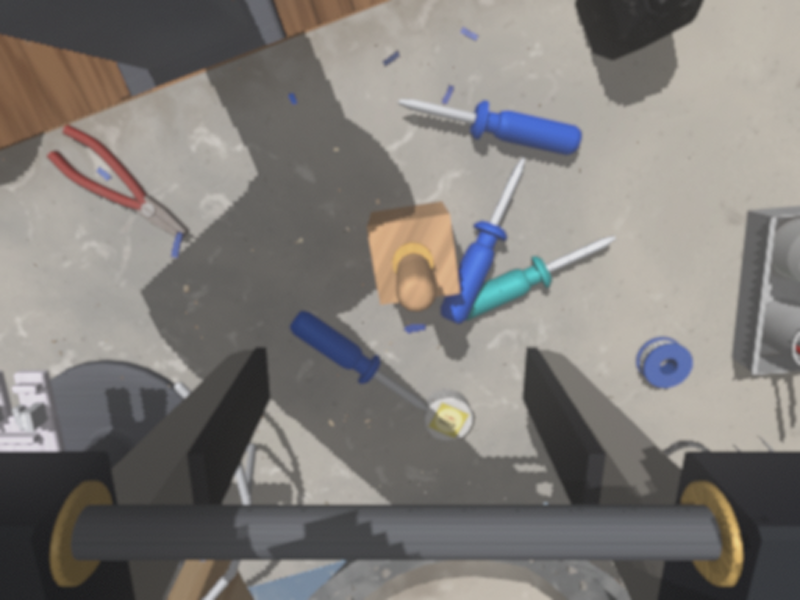

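The pale burnisher stands in the block at (415,285), upright, centre (484.4, 324.2). The look-alikes lie clear of it. Descending to grasp the handle.

Run:
```python
from h import *
goal(484.4,324.2,130.5,71)
```

```text
t 10.2 pos [471.72 315.01 271.09] psi 70.94 F [0.3 0.  0.9] M [ 0.05 -0.14  0.  ] gap 91.1 q [ 0.38  0.11  1.54 -0.    1.5  -0.86]
shift [140.56  13.05   9.11] turn [-0.06 -0.05  0.09]
```

Emit:
step_arm(rows=[91,20,9,7,0,0,0,91,55,13,9,0,0,0,91,90,13,9,0,0,0,70,120,13,9,0,0,0,50,136,13,9,0,0,0], force=15)

```text
t: 10.7
eef_pos: [483.5, 322.5, 132.5]
eef_rot: [0.117, 0.699, -0.119, 0.696]
force: [-0.5, 0.3, 0.2]
finger_gap: 77.2
```

Run:
```python
from h import *
goal(484.4,324.2,130.5,71)
```

```text
t 10.7 pos [483.52 322.54 132.54] psi 70.81 F [-0.5  0.3  0.2] M [ 0.05 -0.14 -0.06] gap 77.2 q [ 0.38  0.25  1.65 -0.    1.24 -0.85]
shift [2.03 1.86 0.3 ] turn [-0.19 -0.2   0.21]
```

Emit:
step_arm(rows=[40,0,0,0,0,0,0,30,0,0,0,0,0,0,30,0,0,0,0,0,0,30,0,0,0,0,0,0])

```text
t: 11.1
eef_pos: [485.7, 325.2, 137.6]
eef_rot: [0.118, 0.696, -0.117, 0.698]
force: [0.8, 0.3, 0.1]
finger_gap: 45.0
```

Run:
```python
from h import *
goal(484.4,324.2,130.5,71)
```

```text
t 11.1 pos [485.65 325.23 137.65] psi 70.92 F [0.8 0.3 0.1] M [ 0.04 -0.15  0.02] gap 45.0 q [ 0.38  0.25  1.65 -0.    1.24 -0.85]
shift [ 7.14 -1.4  -0.86] turn [-0.08  0.12 -0.1 ]
```

Emit:
step_arm(rows=[40,4,-1.3,-0.8,0,0,0,34,7,-1.3,-0.8,0,0,0,34,7,-1.3,-0.8,0,0,0,30,7,-1.3,-0.8,0,0,0])

```text
t: 11.5
eef_pos: [483.2, 324.2, 128.8]
eef_rot: [0.117, 0.697, -0.117, 0.697]
force: [0.7, -0.1, -0.1]
finger_gap: 30.6
```

Run:
```python
from h import *
goal(484.4,324.2,130.5,71)
```

```text
t 11.5 pos [483.17 324.18 128.82] psi 70.95 F [ 0.7 -0.1 -0.1] M [ 0.04 -0.07 -0.06] gap 30.6 q [ 0.38  0.25  1.66  0.    1.23 -0.85]
shift [-1.68  0.42  1.16] turn [-0.05 -0.02  0.01]
```

Emit:
step_arm(rows=[30,-1,0.4,0.6,0,0,0,30,-1,0.4,0.6,0,0,0,15,-1,0.4,0.6,0,0,0,15,-1,0.4,0.6,0,0,0,15,-1,0.4,0.6,0,0,0], force=25)

```text
t: 12.0
eef_pos: [484.1, 324.4, 130.1]
eef_rot: [0.117, 0.697, -0.117, 0.697]
force: [0.8, -0.8, 0.5]
finger_gap: 22.9
```

Run:
```python
from h import *
goal(484.4,324.2,130.5,71)
```

```text
t 12.0 pos [484.14 324.35 130.13] psi 70.94 F [ 0.8 -0.8  0.5] M [-0.03 -0.11 -0.  ] gap 22.9 q [ 0.38  0.25  1.66 -0.    1.23 -0.86]
shift [-0.37 -0.06  0.3 ] turn [-0.06  0.01 -0.01]
```

Emit:
step_arm(rows=[15,0,0,0,0,0,0,15,-10,0,0,0,0,0,15,-30,0,0,0,0,0,15,-55,0,0,0,0,0,15,-78,0,0,0,0,0], force=35)

```text
t: 12.5
eef_pos: [483.9, 324.4, 209.4]
eef_rot: [0.117, 0.697, -0.117, 0.697]
force: [-0.2, 0.4, -1.1]
finger_gap: 23.2
```

Emit:
step_arm(rows=[15,-3,0,0,0,0,0,15,-3,0,0,0,0,0])

```text
t: 12.7
eef_pos: [484.3, 324.5, 211.5]
eef_rot: [0.117, 0.697, -0.117, 0.698]
force: [0.4, -0.2, -1.9]
finger_gap: 22.6
```

```bash
python3 look.py wrist 6;python3 look.py scene 6
python3 - <<'E'
from h import *
goal(388,64,212,71)
E
```

```text
t 12.8 pos [483.23 324.03 209.44] psi 70.94 F [-0.1  0.6 -0.4] M [ 0.08 -0.12 -0.03] gap 22.8 q [ 0.38  0.18  1.58  0.    1.39 -0.86]
shift [  -2.11 -276.88   -5.12] turn [-0.06 -0.11  0.09]
```

View pics/wrist6.png

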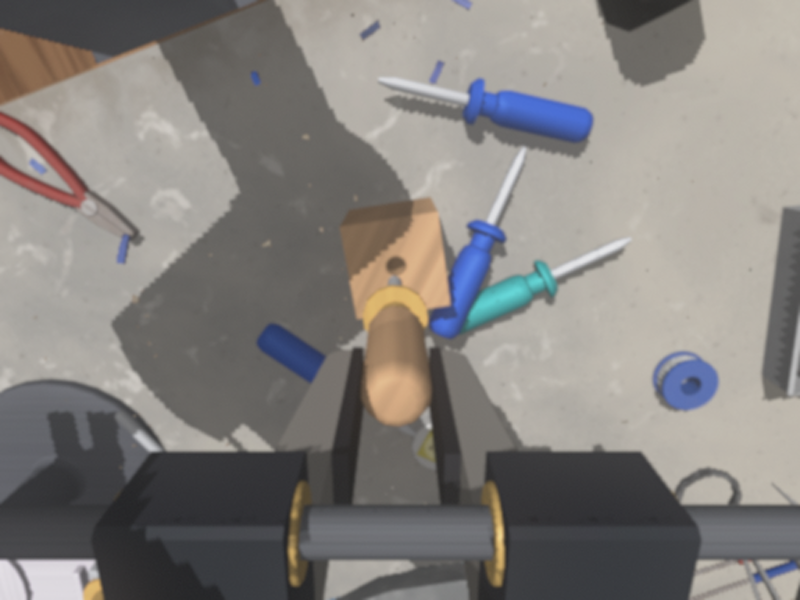

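View pics/scene6.png

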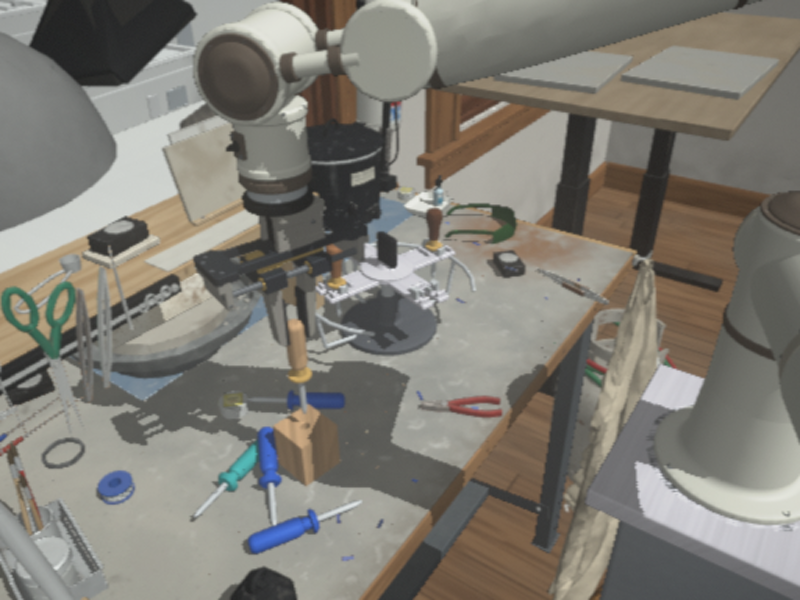

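The burnisher is out of the block and hangs upright in the gripper: collar at wrist (396,300), tip above the empty hole at (396,265). Carrying it to in front of the gate.

Emit:
step_arm(rows=[15,-2,-20,0,0,0,0,15,-2,-60,-2,0,0,0,15,-2,-105,-3,0,0,0,15,-2,-150,-5,0,0,0,15,-2,-190,-5,0,0,0])

```text
t: 13.3
eef_pos: [415.2, 144.9, 211.1]
eef_rot: [0.117, 0.698, -0.117, 0.696]
force: [0.8, -0.0, -0.1]
finger_gap: 23.2
```

Emit:
step_arm(rows=[15,0,-35,0,0,0,0,15,0,-65,0,0,0,0,15,0,-82,0,0,0,0,15,0,-87,0,0,0,0,15,0,-87,0,0,0,0])

```text
t: 13.8
eef_pos: [388.4, 64.1, 212.1]
eef_rot: [0.118, 0.698, -0.117, 0.697]
force: [0.4, 0.0, -0.6]
finger_gap: 22.8
```

```bash
python3 - <<'E'
from h import *
goal(388,64,212,71)
E
python3 look.py wrist 7; python3 fork.py pics/wrist7.pkl pics/fork7.png; python3 fit.py pics/wrist7.pkl
```

```text
t 13.8 pos [388.42  64.06 212.11] psi 70.87 F [ 0.4  0.  -0.6] M [ 0.04 -0.18 -0.02] gap 22.8 q [-0.15 -0.35  2.07  0.    1.42 -1.38]
shift [ 0.11 -0.19 -0.38] turn [-0.13 -0.08 -0.  ]
65 195 edges [-24.6  26.1] mid 0.75 slot -0.2 0.7
70 144 edges [-24.5  25.6] mid 0.57 slot -0.2 0.8
75 96 edges [-24.3  25. ] mid 0.35 slot -15.0 16.5
80 208 edges [-21.1  18.4] mid -1.33 slot -0.1 0.8
85 97 edges [-11.2  12.8] mid 0.84 slot -0.1 0.8
90 113 edges [-11.1  13.8] mid 1.35 slot -0.0 0.9
95 71 edges [-16.3  18.2] mid 0.92 slot -4.6 6.4
100 110 edges [-16.2  18.2] mid 0.97 slot -4.6 7.3
105 196 edges [-20.7  21.7] mid 0.48 slot -4.5 7.2
110 81 edges [-19.8  20.7] mid 0.46 slot -4.5 7.2
115 34 edges [-16.4   9.1] mid -3.68 slot -4.4 7.3
120 159 edges [-18.6  19.7] mid 0.56 slot -7.0 9.0
125 41 edges [-18.3  19.1] mid 0.4 slot -13.1 15.3
ring 332 [578.5  -1.6] z [87.8 89.9 91.4]
[(105, 50), (110, 76), (115, 46), (200, 2), (205, 86), (210, 68), (215, 4)]
ends [117.  117.  117.1 117.1 117.1 117.2] [204.8 204.8 205.  205.1 205.1 205.2]
hub z [123.3 124.2 125.2]
arm z [118.7 119.8 126.2]
fork tip z [118.9 123.3 126.6]
knob nan ((0.0, 0.0), (0.0, 0.0), 0.0)
  return _methods._mean(a, axis=axis, dtype=dtype,
  ret = ret.dtype.type(ret / rcount)
```

View pics/wrist7.png

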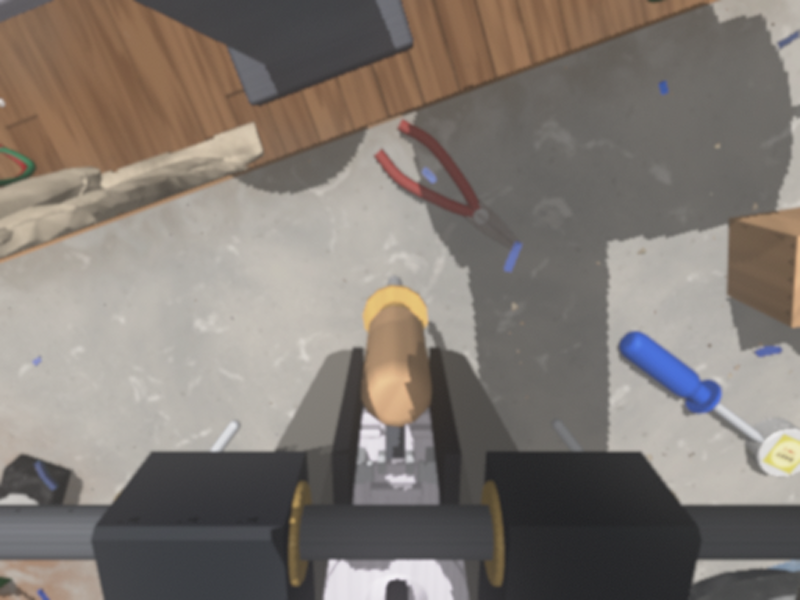

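```bash
python3 - <<'E'
from h import *
import pickle
from scipy.optimize import least_squares
for f,zlo,tc in(("pics/wrist7.pkl",0,None),("pics/wrist6.pkl",0,None)):
    im=pickle.load(open(f,"rb")); s=im["sense"]; c=cloud(im); ok=im["z_map"]>0; p=s["eef_pos"]; print(f,p.round(2))
    d=c-p; r=np.hypot(d[...,0],d[...,1])
    th=np.radians(160.5); u=np.array([np.cos(th),np.sin(th)]);v=np.array([-u[1],u[0]])
    for lo,hi,R in((-20,0,12),(-35,-20,12),(-60,-52,15),(-85,-65,4),(-110,-85,4)):
        h=c[ok&(r<20)&(d[...,2]>lo)&(d[...,2]<hi)]
        if len(h)<8: print(lo,len(h)); continue
        l=(h[:,:2]-p[:2])@v; q=least_squares(lambda q:np.hypot(h[:,0]-q[0],h[:,1]-q[1])-R,p[:2],loss="soft_l1").x
        print(lo,hi,len(h),"lat range",l.min().round(1),l.max().round(1),"fit lat",((q-p[:2])@v).round(2),"rad",((q-p[:2])@u).round(2))
    A=np.array([577,-1.2]); print("tcp lat/rad in stand(160.5)",((p[:2]-A)@v).round(2),((p[:2]-A)@u).round(2))
E
cat > /dev/null
```

```text
pics/wrist7.pkl [388.63  64.53 212.31]
-20 0 465 lat range -11.6 11.7 fit lat 0.28 rad -0.48
-35 -20 273 lat range -11.5 12.2 fit lat 0.41 rad -0.49
-60 -52 568 lat range -13.9 15.3 fit lat 0.46 rad -4.05
-85 0
-110 -85 44 lat range -2.9 4.8 fit lat 0.87 rad -0.17
tcp lat/rad in stand(160.5) 0.91 199.5
pics/wrist6.pkl [483.64 324.21 210.2 ]
-20 0 460 lat range -12.7 11.1 fit lat -0.73 rad -1.11
-35 -20 247 lat range -12.5 10.9 fit lat -0.63 rad -1.16
-60 -52 420 lat range -15.0 13.7 fit lat -0.53 rad -4.67
-85 0
-110 -85 45 lat range -4.1 3.7 fit lat -0.23 rad -1.07
tcp lat/rad in stand(160.5) -275.58 196.63
```

View pics/fork7.png

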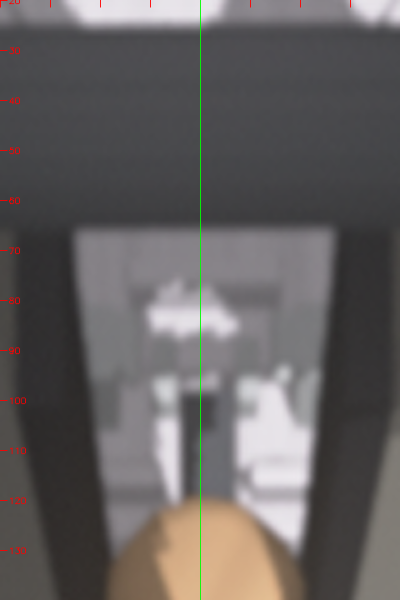

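Emit:
step_arm(rows=[15,0,0,15,0,0,0,15,0,0,35,0,0,0,15,0,0,50,0,0,0,15,0,0,58,0,0,0,15,0,0,60,0,0,0])

```text
t: 14.35
eef_pos: [446.0, 45.1, 212.5]
eef_rot: [0.117, 0.698, -0.117, 0.697]
force: [-0.6, 1.5, -1.0]
finger_gap: 22.7
```

```bash
python3 look.py wrist 8
python3 - <<'E'
from h import *
goal(482.44,31.33,212,71)
import pickle
im=pickle.load(open("pics/wrist8.pkl","rb")); cv2.imwrite("pics/wrist8c.png",cv2.resize(im["image"][160:330,190:320],None,fx=4.5,fy=3.5,interpolation=2))
E
python3 look.py scene 8
python3 - <<'E'
import pickle,cv2
im=pickle.load(open("pics/scene8.pkl","rb")); cv2.imwrite("pics/scene8c.png",cv2.resize(im["image"][120:270,180:340],None,fx=4,fy=4,interpolation=2))
E
```

```text
t 14.4 pos [445.73  45.09 212.6 ] psi 70.99 F [-0.4  0.2 -0.6] M [ 0.04 -0.15  0.  ] gap 22.8 q [-0.17 -0.18  1.93  0.    1.39 -1.41]
shift [ 0.56 -1.05 39.19] turn [-0.01 -0.06 -0.  ]
```

View pics/wrist8c.png

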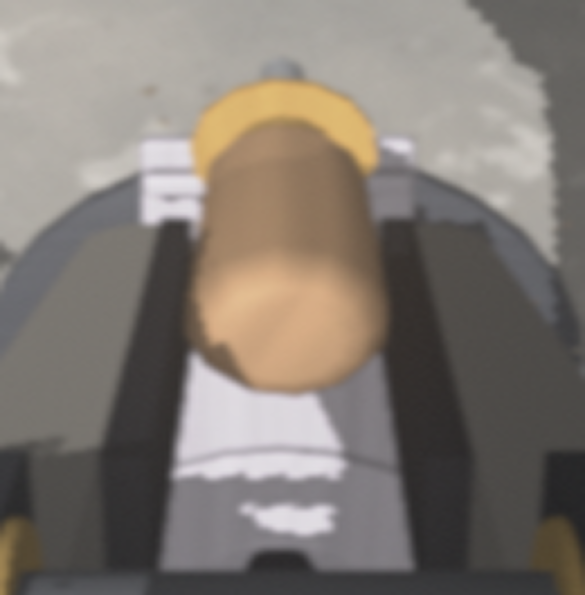

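View pics/scene8c.png

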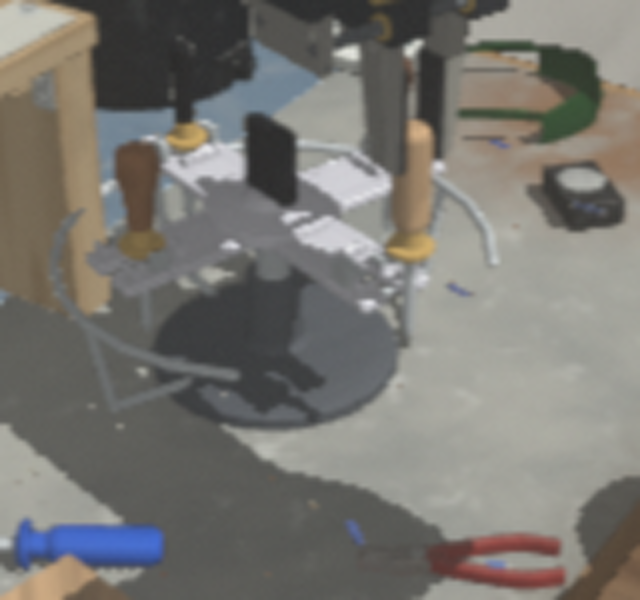

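Burnisher is just outside the fork. Both the picture and the pose say it should go about 1 mm in tool -y. Correcting, then entering slowly.

Emit:
step_arm(rows=[15,0,-1.1,0,0,0,0,15,0,-1.1,3,0,0,0,15,0,-1.1,8,0,0,0,15,0,-1.1,12,0,0,0,15,0,-1.1,15,0,0,0])

```text
t: 14.95
eef_pos: [459.8, 38.4, 213.0]
eef_rot: [0.117, 0.697, -0.117, 0.697]
force: [0.3, -0.3, -0.4]
finger_gap: 22.8
```

Run:
```python
from h import *
goal(482.44,31.33,212,71)
```

```text
t 14.95 pos [459.81  38.44 213.04] psi 70.93 F [ 0.3 -0.3 -0.4] M [ 0.04 -0.16  0.01] gap 22.8 q [-0.18 -0.15  1.9   0.    1.39 -1.42]
shift [ 1.05  0.67 23.71] turn [-0.07  0.01 -0.  ]
```

Emit:
step_arm(rows=[15,0,0.3,3,0,0,0,15,0,0.3,7,0,0,0,15,0,0.3,11,0,0,0,15,0,0.3,13,0,0,0,15,0,0.3,14,0,0,0])

```text
t: 15.45
eef_pos: [472.9, 34.3, 212.9]
eef_rot: [0.117, 0.697, -0.117, 0.697]
force: [-0.5, 1.4, -2.0]
finger_gap: 22.7
```

Run:
```python
from h import *
goal(482.44,31.33,212,71)
```

```text
t 15.45 pos [472.92  34.29 212.92] psi 70.94 F [-0.5  1.4 -2. ] M [ 0.01 -0.14 -0.03] gap 22.7 q [-0.18 -0.11  1.87  0.    1.38 -1.42]
shift [0.92 0.31 9.97] turn [-0.06 -0.01 -0.  ]
```

Emit:
step_arm(rows=[15,0,0.2,3,0,0,0,15,0,0.2,6,0,0,0,15,0,0.2,8.5,0,0,0,15,0,0.2,9.5,0,0,0,15,0,0.2,9.7,0,0,0])

```text
t: 15.95
eef_pos: [482.0, 31.3, 212.9]
eef_rot: [0.117, 0.697, -0.117, 0.697]
force: [0.3, -0.3, -0.8]
finger_gap: 22.8
```

Emit:
step_arm(rows=[15,0,0,0,0,0,0,15,0,0,0,0,0,0])

```text
t: 16.15
eef_pos: [481.9, 31.4, 213.0]
eef_rot: [0.117, 0.697, -0.117, 0.697]
force: [0.3, -0.1, -1.8]
finger_gap: 23.0
```

```bash
python3 - <<'E'
from h import *
goal(482.44,31.33,212,71)
E
python3 look.py wrist 9
python3 - <<'E'
import pickle,cv2
im=pickle.load(open("pics/wrist9.pkl","rb")); cv2.imwrite("pics/wrist9c.png",cv2.resize(im["image"][150:300,170:340],None,fx=4,fy=4,interpolation=2))
E
```

```text
t 16.15 pos [481.91  31.4  212.95] psi 70.95 F [ 0.3 -0.1 -1.8] M [ 0.11 -0.16 -0.03] gap 23.0 q [-0.19 -0.09  1.85  0.    1.38 -1.42]
shift [0.95 0.11 0.53] turn [-0.05 -0.   -0.  ]
```

View pics/wrist9c.png

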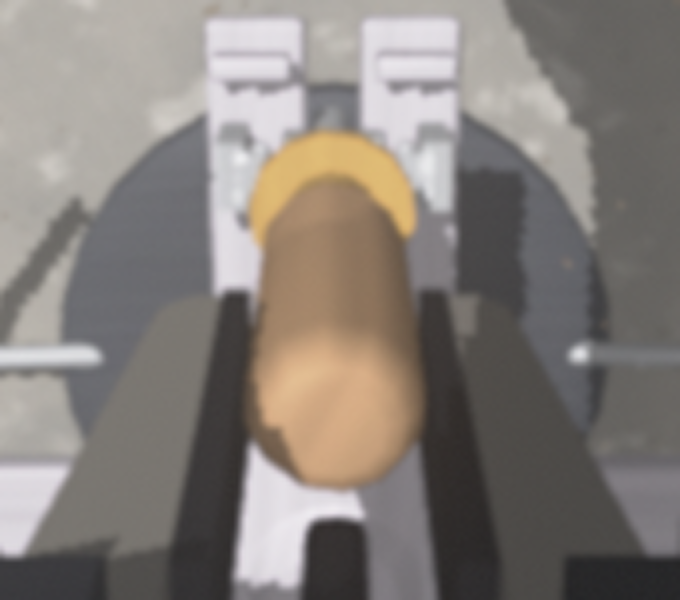

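The shank is centred in the slot at crop (333,115), with edges at 304 and 360. Lowering.

Emit:
step_arm(rows=[15,3,0,0.4,0,0,0,15,7,0,0.4,0,0,0,15,11,0,0.4,0,0,0,15,14,0,0.4,0,0,0,15,15,0,0.4,0,0,0])

```text
t: 16.7
eef_pos: [482.0, 31.3, 197.3]
eef_rot: [0.117, 0.698, -0.117, 0.697]
force: [0.3, -1.0, -1.0]
finger_gap: 22.7
```

Run:
```python
from h import *
goal(482.44,31.33,183,71)
```

```text
t 16.7 pos [481.99  31.29 197.29] psi 70.94 F [ 0.3 -1.  -1. ] M [ 0.05 -0.14  0.05] gap 22.7 q [-0.19 -0.07  1.86 -0.    1.35 -1.42]
shift [14.29  0.19  0.43] turn [-0.06 -0.06  0.01]
```

Small steps now, watching the force.

Emit:
step_arm(rows=[15,1,0.1,0.3,0,0,0,15,2,0.1,0.3,0,0,0,15,3,0.1,0.3,0,0,0,15,3,0.1,0.3,0,0,0])

```text
t: 17.1
eef_pos: [482.6, 31.3, 194.9]
eef_rot: [0.117, 0.697, -0.117, 0.697]
force: [-0.6, -0.3, -0.8]
finger_gap: 23.1
```

Emit:
step_arm(rows=[15,1,0,0,0,0,0,15,2,0,0,0,0,0,15,2,0,0,0,0,0])

```text
t: 17.4
eef_pos: [482.6, 31.2, 192.8]
eef_rot: [0.117, 0.697, -0.117, 0.697]
force: [0.4, -0.6, -1.0]
finger_gap: 22.9
```

Emit:
step_arm(rows=[15,1,0,0,0,0,0,15,2,0,0,0,0,0,15,2,0,0,0,0,0])

```text
t: 17.7
eef_pos: [483.1, 31.2, 191.6]
eef_rot: [0.117, 0.697, -0.117, 0.698]
force: [-0.3, 0.6, 3.2]
finger_gap: 22.9
```

Emit:
step_arm(rows=[15,0.5,0,0,0,0,0,15,1,0,0,0,0,0,15,1,0,0,0,0,0])

```text
t: 18.0
eef_pos: [483.4, 31.1, 191.0]
eef_rot: [0.117, 0.697, -0.117, 0.698]
force: [-0.5, -0.3, 5.3]
finger_gap: 23.1
```

Run:
```python
from h import *
goal(482.44,31.33,183,71)
```

```text
t 18.0 pos [483.38  31.08 190.97] psi 70.94 F [-0.5 -0.3  5.3] M [ 0.01 -0.05 -0.01] gap 23.1 q [-0.19 -0.06  1.87 -0.    1.33 -1.42]
shift [ 7.96 -0.07 -0.98] turn [-0.06  0.11 -0.02]
```

Emit:
step_arm(rows=[15,0.5,0,-0.4,0,0,0,15,1,0,-0.7,0,0,0,15,1,0,-0.7,0,0,0])

```text
t: 18.3
eef_pos: [483.2, 31.2, 190.5]
eef_rot: [0.117, 0.696, -0.117, 0.698]
force: [0.7, -0.4, 7.8]
finger_gap: 22.9
```

Emit:
step_arm(rows=[15,0.5,0,0,0,0,0,15,1,0,0,0,0,0,15,1,0,0,0,0,0])

```text
t: 18.6
eef_pos: [482.2, 31.4, 188.0]
eef_rot: [0.117, 0.697, -0.117, 0.698]
force: [0.9, -1.0, 1.6]
finger_gap: 23.0
```

Emit:
step_arm(rows=[15,0.5,0,0,0,0,0,15,1,0,0,0,0,0,15,1,0,0,0,0,0])

```text
t: 18.9
eef_pos: [482.2, 31.4, 187.0]
eef_rot: [0.117, 0.697, -0.117, 0.698]
force: [0.9, 0.4, 3.6]
finger_gap: 22.8
```

Emit:
step_arm(rows=[15,0.5,0,0,0,0,0,15,1,0,0,0,0,0,15,1,0,0,0,0,0])

```text
t: 19.2
eef_pos: [481.4, 31.6, 185.0]
eef_rot: [0.117, 0.698, -0.117, 0.697]
force: [1.2, -0.3, -3.0]
finger_gap: 22.7
```

```bash
python3 - <<'E'
from h import *
goal(482.44,31.33,183,71)
E
python3 look.py wrist 10;python3 look.py scene 10
python3 - <<'E'
import pickle,cv2
im=pickle.load(open("pics/wrist10.pkl","rb")); cv2.imwrite("pics/wrist10c.png",cv2.resize(im["image"][140:260,190:320],None,fx=5,fy=5,interpolation=2))
im=pickle.load(open("pics/scene10.pkl","rb")); cv2.imwrite("pics/scene10c.png",cv2.resize(im["image"][140:220,220:320],None,fx=7,fy=7,interpolation=2))
E
```

```text
t 19.2 pos [481.45  31.6  184.97] psi 70.94 F [ 1.2 -0.3 -3. ] M [ 0.03 -0.62 -0.03] gap 22.7 q [-0.19 -0.06  1.88  0.    1.32 -1.42]
shift [1.97 0.07 1.03] turn [-0.06 -0.08  0.01]
```

View pics/wrist10c.png

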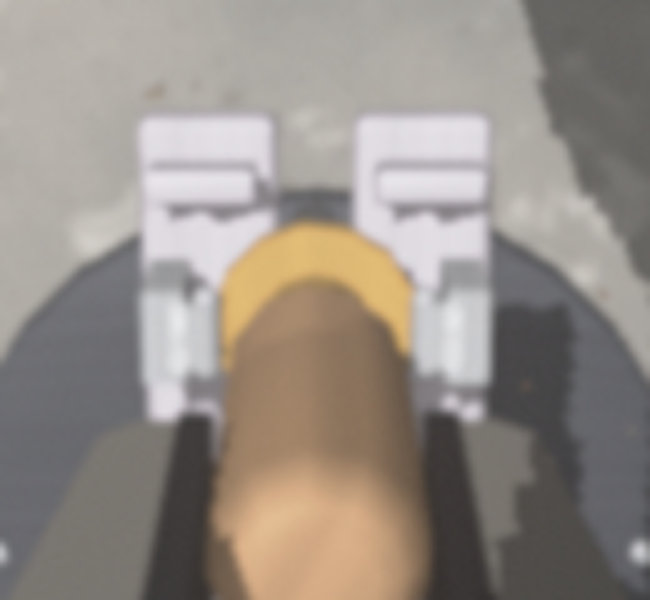

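View pics/scene10c.png

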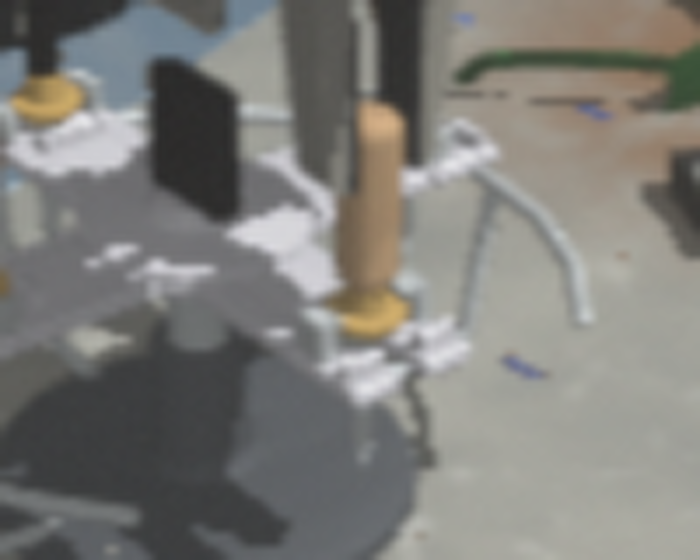

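Emit:
step_arm(rows=[15,0.5,0,0.7,0,0,0,15,0.5,0,0.7,0,0,0])

```text
t: 19.5
eef_pos: [481.8, 31.4, 184.4]
eef_rot: [0.117, 0.698, -0.117, 0.696]
force: [1.5, 0.2, -5.1]
finger_gap: 22.6
```

Emit:
step_arm(rows=[15,0.5,0,0,0,0,0,15,0.5,0,0,0,0,0])

```text
t: 19.7
eef_pos: [482.1, 31.4, 184.5]
eef_rot: [0.117, 0.698, -0.117, 0.697]
force: [0.2, 0.8, -5.7]
finger_gap: 22.8
```

Emit:
step_arm(rows=[15,0.5,0,0,0,0,0,15,0.5,0,0,0,0,0])

```text
t: 19.9
eef_pos: [482.4, 31.3, 184.4]
eef_rot: [0.117, 0.698, -0.117, 0.697]
force: [0.1, 0.1, -3.4]
finger_gap: 22.8
```

Emit:
step_arm(rows=[15,0.5,0,0,0,0,0,15,0.5,0,0,0,0,0])

```text
t: 20.1
eef_pos: [482.7, 31.2, 184.3]
eef_rot: [0.117, 0.697, -0.117, 0.697]
force: [-1.3, 0.2, -1.9]
finger_gap: 22.7
```

Emit:
step_arm(rows=[15,0.5,0,0,0,0,0,15,0.5,0,0,0,0,0])

```text
t: 20.3
eef_pos: [483.0, 31.1, 184.1]
eef_rot: [0.117, 0.697, -0.117, 0.698]
force: [-0.6, -0.2, 0.2]
finger_gap: 23.1
```

Emit:
step_arm(rows=[15,0.5,0,0,0,0,0,15,0.5,0,0,0,0,0])

```text
t: 20.5
eef_pos: [483.1, 31.1, 183.6]
eef_rot: [0.117, 0.697, -0.117, 0.698]
force: [-1.7, -0.4, 2.6]
finger_gap: 23.1
```

The collar is held: with 1 to 6 N pulling on the gripper, z stayed at 184.4. Easing to neutral and opening.

Emit:
step_arm(rows=[15,-0.6,0,-0.4,0,0,0,15,-0.6,0,-0.4,0,0,0])

```text
t: 20.7
eef_pos: [482.6, 31.3, 183.9]
eef_rot: [0.117, 0.697, -0.117, 0.698]
force: [-0.2, 0.5, 1.6]
finger_gap: 22.6
```

Emit:
step_arm(rows=[25,0,0,0,0,0,0,30,0,0,0,0,0,0,45,0,0,0,0,0,0,60,0,0,0,0,0,0], force=10)

```text
t: 21.1
eef_pos: [482.1, 31.4, 183.3]
eef_rot: [0.117, 0.697, -0.117, 0.697]
force: [-0.1, -0.1, 0.6]
finger_gap: 43.9
```

```bash
python3 - <<'E'
from h import *
goal(482.44,31.33,260,71)
E
python3 look.py wrist 11;python3 look.py scene 11
python3 - <<'E'
import pickle,cv2
im=pickle.load(open("pics/wrist11.pkl","rb")); cv2.imwrite("pics/wrist11c.png",cv2.resize(im["image"][140:260,190:320],None,fx=5,fy=5,interpolation=2))
im=pickle.load(open("pics/scene11.pkl","rb")); cv2.imwrite("pics/scene11c.png",cv2.resize(im["image"][140:220,220:320],None,fx=7,fy=7,interpolation=2))
E
```

```text
t 21.1 pos [482.15  31.4  183.33] psi 70.94 F [-0.1 -0.1  0.6] M [ 0.03 -0.14 -0.01] gap 43.9 q [-0.19 -0.06  1.88  0.    1.32 -1.42]
shift [-7.667e+01  3.000e-02  2.700e-01] turn [-0.06 -0.02  0.  ]
```

View pics/wrist11c.png

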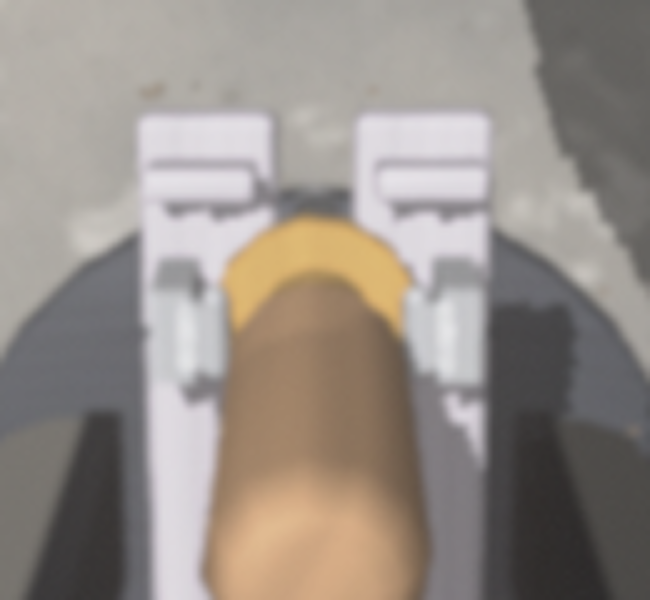

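View pics/scene11c.png

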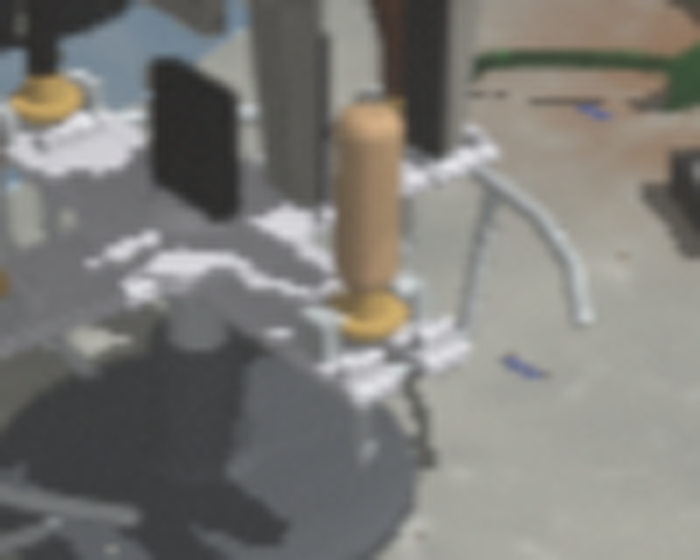

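Both catches have closed inward over the collar's edges (crop x 225 and 407, further in than the earlier 218 and 415). Retreating upward.

Emit:
step_arm(rows=[60,0,0,0,0,0,0,70,-5,0,0,0,0,0,70,-30,0,0,0,0,0,70,-65,0,0,0,0,0,70,-100,0,0,0,0,0])

```text
t: 21.7
eef_pos: [481.9, 31.4, 284.8]
eef_rot: [0.117, 0.698, -0.117, 0.697]
force: [0.1, 0.1, -0.9]
finger_gap: 70.2
```

Emit:
step_arm(rows=[70,-10,0,-25,0,0,0,70,-10,0,-50,0,0,0,70,-10,0,-60,0,0,0,70,-10,0,-60,0,0,0,70,-10,0,-60,0,0,0])

```text
t: 22.2
eef_pos: [425.9, 50.8, 293.4]
eef_rot: [0.117, 0.697, -0.117, 0.697]
force: [-0.3, -0.2, 0.4]
finger_gap: 70.3
```

```bash
python3 look.py top 12; python3 look.py scene 12; python3 look.py wrist 12
python3 - <<'E'
from h import *
goal(482.44,31.33,260,71)
import pickle
T=pickle.load(open("pics/scene12.pkl","rb")); c=cloud(T); x,y,z=c[...,0],c[...,1],c[...,2]
cv2.imwrite("pics/scene12c.png",cv2.resize(T["image"][120:230,200:340],None,fx=5,fy=5,interpolation=2))
W=pickle.load(open("pics/wrist12.pkl","rb")); c=cloud(W); x,y,z=c[...,0],c[...,1],c[...,2]
h=c[(W["z_map"]>0)&(np.hypot(x-482.4,y-31.3)<30)&(z>160)]; print(len(h),np.percentile(h,[2,50,98],axis=0).round(1))
from scipy.optimize import least_squares
for lo,hi in((152,165),(165,180),(180,195)):
    h=c[(W["z_map"]>0)&(np.hypot(x-482.4,y-31.3)<25)&(z>lo)&(z<hi)]
    if len(h)>15: print(lo,least_squares(lambda q:np.hypot(h[:,0]-q[0],h[:,1]-q[1])-12,[482,31],loss="soft_l1").x.round(1))
E
python3 fork.py pics/wrist12.pkl pics/fork12.png | head -8; python3 fit.py pics/wrist12.pkl
```

```text
t 22.35 pos [425.98  50.68 293.2 ] psi 70.92 F [ 0.2 -0.3 -0.5] M [ 0.02 -0.2   0.02] gap 69.7 q [-0.16 -0.28  1.86 -0.    1.57 -1.4 ]
shift [33.15  0.17 59.71] turn [-0.08 -0.04  0.01]
976 [[470.8  21.8 162.1]
 [475.8  33.6 202.1]
 [489.4  42.9 209.2]]
152 [483.1  31.2]
165 [483.1  31.1]
180 [483.1  31.2]
55 78 edges [-25.5  26.2] mid 0.38 slot -14.9 15.8
60 76 edges [-25.3  26.2] mid 0.45 slot -14.9 15.7
65 82 edges [-25.1  26.1] mid 0.46 slot -14.8 15.7
70 76 edges [-25.  26.] mid 0.51 slot -13.6 15.7
75 79 edges [-24.8  26. ] mid 0.56 slot -14.6 16.8
80 84 edges [-24.7  25.8] mid 0.57 slot -13.4 14.6
85 18 edges [-24.6  25.8] mid 0.62 slot -14.5 16.8
90 9 edges [-24.7  25.8] mid 0.57 slot -24.4 25.7
ring 1057 [576.7  -1.1] z [87.3 90.2 92.5]
[(0, 50), (5, 43), (10, 21), (15, 5), (80, 3), (85, 42), (90, 53), (95, 52), (100, 58), (105, 54), (110, 57), (115, 24), (205, 53), (210, 57), (215, 53), (220, 54), (225, 48), (230, 48), (235, 13), (305, 3), (310, 37), (315, 50), (320, 49), (325, 53), (330, 2), (350, 25), (355, 50)]
ends [116.3 116.4 116.4 116.6 116.7 116.7] [205.3 205.5 205.7 205.7 205.9 206. ]
hub z [122.7 124.1 125.1]
arm z [118.2 119.4 123.9]
fork tip z [118.3 121.6 126.6]
knob 179.9 ((562.7979736328125, 3.657607078552246), (13.2598237991333, 13.454268455505371), 70.93792724609375)
```

View pics/wrist12.png

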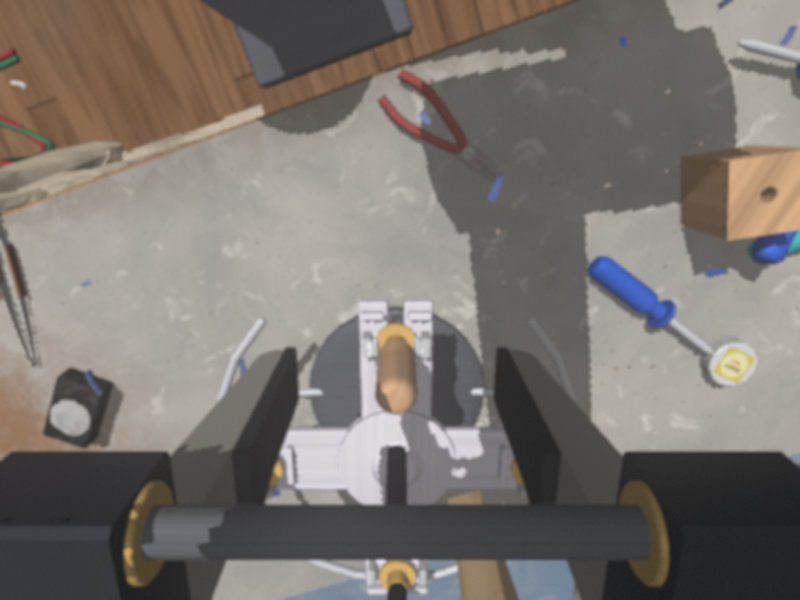

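View pics/scene12c.png

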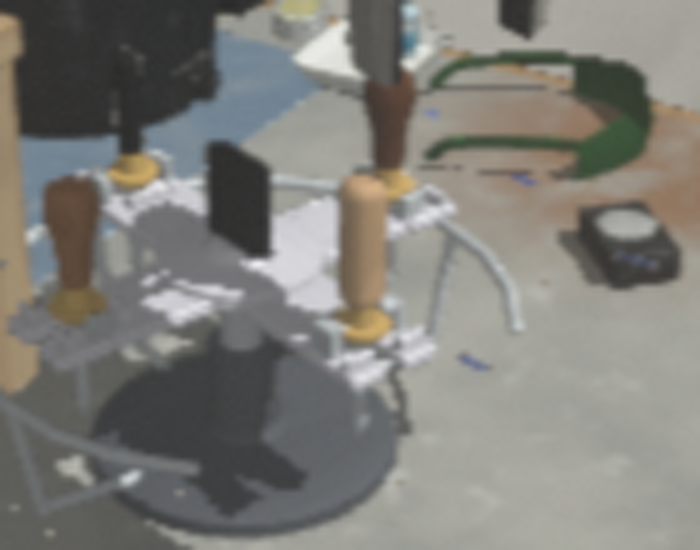

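View pics/top12.png

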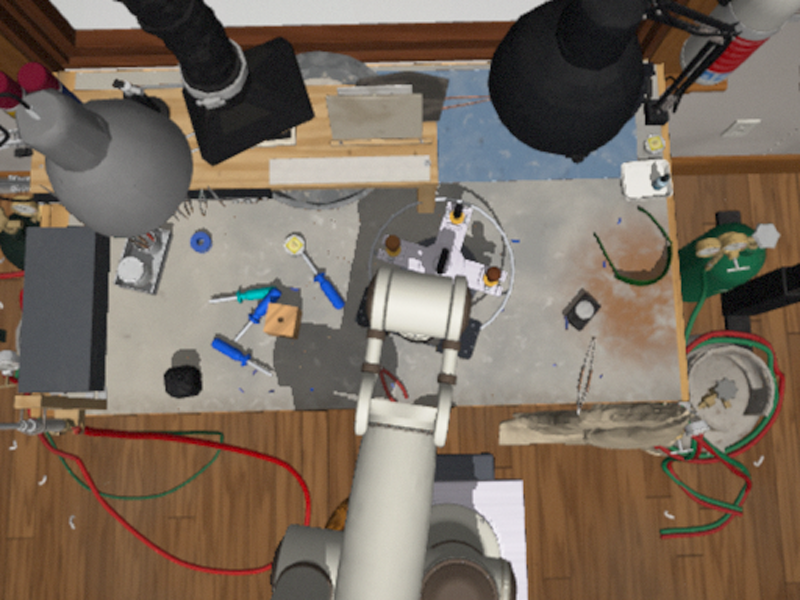

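The burnisher is upright, top at 209 mm with the collar under both catches, and its axis is the same at three heights. The fork is in the middle of the gate, and the pliers, tin and charcoal have not moved. Handing in.

```bash
python3 -c "
from station import robot
print(robot.job_done())"
```

```text
the job is handed in; nothing more can be done
None
```

I turned the head clockwise by its knob until it met the stop. I then took the pale burnisher out of the block, brought it in through the gate, and pressed it down until it snapped home. The job was handed in at 22.4 s, with the gripper about 85 mm clear of the burnisher.

What the last checks showed:
- **Fork in the gate:** the fork points at about 161.0° and the gate's middle is at 161.0°. The turning moment had risen from 0.08 to 0.31 N m, so it was against the stop.
- **Pressing:** resistance peaked near 9 N, fell off, and the tool then held its height while the gripper was pulled with up to 6 N. In the pictures both catches have closed over the collar.
- **Burnisher:** it stands upright 0.7 mm from the computed place, with its top at 209 mm. That puts its collar where it should sit when home, with U about 112 mm.
- **Pliers, tin and charcoal:** by eye they are where they were in the pictures.

Three things to note:
- **Look-alikes:** the blue and turquoise ones toppled by themselves before the arm moved. I never touched them, but one came to rest with its shank against the tin.
- **U by camera:** the camera readings for U spread from 110 to 113 mm, against about 112 from feel.
- **Solid stop:** I did not press on to the 13 N solid stop, so as not to force it.

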